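# Free a stuck plate tray by feeling for its socket with an eject rod

## Task

The plate reader has lost power with a sample plate stuck inside: stand the amber bottle that blocks the tray opening somewhere else on the bench, upright and out of the tray's way. Take the square-handled eject rod from the tool stand, slide its spring nose along the slot in the reader's top cover until it drops into the tray's hidden socket, and with it draw the tray fully out to its stop. Then lift the rod out and hang it upright back in its own hole in the stand, leaving everything else where it stands.

Things in the scene. Friction and masses are not known exactly. Their poses are not given: they have to be found in the camera images.
- reader: Plate reader: pale low machine, 420 (its x) x 245 (its y) x 120 mm high, fixed. Origin: on the bench under the slot's centre line, z up; the tray comes out to its -x. Case: x -150 to 270, y -200 to 45 mm. Tray opening in the face x = -150: y -172 to 19, z 60 to 108 mm. Its flat top has an aluminium cover plate (x -115 to 125, y -28 to 28 mm) with one straight slot along x, 18 mm wide (y -9 to 9).
- slot_rear (a point): Rear end of the slot, level with the cover's top: x = 100, y = 0, z = 120 mm in the reader's frame. Under the whole slot, at every tray position, runs the tray's flat black rail, upper face at z = 104 mm (16 mm below the cover's top). It has one socket: a gap 14 mm long (along x), wider than the slot, 24 mm deep, black in black.
- slot_front (a point): Front end of the slot: x = -90, y = 0, z = 120 mm in the reader's frame. Where the socket lies on the tray differs each time, so it must be felt for: at the start its centre is anywhere from x = 15 to 70 mm, with the tray fully out from x = -80 to -50 mm. A nose slid from the slot's rear end to -x always meets it, and then pulls the tray along.
- tray (a joint): How far the tray has come out, in m, along the reader's -x: 0 fully in, 0.120 fully out against its stop; starts between 0 and 0.025. It slides with about 5 N of friction, more than the nose's rubbing, and stays where it is left. It cannot be gripped while it is in.
- tray_lip (a point): Middle of the tray's front lip, at y = -90, z = 70 mm in the reader's frame; x = -124 mm minus the tray's travel. The tray with its rail is 180 mm wide (y -165 to +12 mm in the reader's frame), z 62 to 104 mm above the bench; fully out it reaches x = -244 mm and sweeps all between there and the reader's face.
- bottle: Closed amber glass bottle with a white cap, 60 mm diameter with straight sides up to 95 mm, 125 mm high, 0.2 to 0.4 kg, upright in front of the tray opening. Origin: centre of its underside.
- stand: Tool stand fixed to the bench: aluminium plate 215 (its x) x 60 mm, top at z = 90 mm, 10 mm thick, on a base 225 x 80 mm. Three through holes of 18 mm diameter in a row at x = -65, 0 and +65 mm, y = 0, each holding one tool by its collar. Origin: centre of its underside.
- rod: Eject rod: the tool with the square black handle (24 x 24 mm, upright, from 6 to 78 mm above the origin; sides along its x and y). Origin: centre of the underside of its round steel collar (34 mm diameter, 6 mm thick), which rests on the stand's top. Below the collar a 12 mm sleeve reaches down 15 mm and a 10 mm spring nose with a coned end reaches down 45 mm. 0.15 kg. It may hang in any of the three holes.
- nose_tip (a point): Lower end of the eject rod's nose, 45 mm under the collar's underside when free. The nose springs straight up into the rod by up to 14 mm, needing about 1.1 N at first and 2.3 N fully in.
- tkey: Bystander in the stand: T-handled hex key, cross bar 70 mm long and 14 mm thick along its y, top 74 mm above the stand. Origin: underside of its 34 mm collar.
- driver: Bystander in the stand: driver with a round fluted handle, 35 mm diameter at most, top 76 mm above the stand. Origin: underside of its 34 mm collar.
- beaker: Bystander: glass beaker, 66 mm diameter, 85 mm high, beside the tray's way. Origin: centre of its underside.
- tipbox: Bystander on the reader's top: closed pipette tip box 120 (its x) x 84 x 62 mm. Origin: centre of its underside.
- dishes: Bystander: stack of four dishes, 90 mm diameter, 60 mm high. Origin: centre of its underside.
- tuberack: Bystander: white tube rack 75 (its x) x 150 x 102 mm high with tubes. Origin: centre of its underside.
- washbottle: Bystander: white wash bottle, 68 mm diameter, 185 mm high with a bent spout reaching 60 mm to its -x. Origin: centre of its underside.
Not all that is in view belongs to the job. Leave any turquoise look-alike of the rod alone.

How it is judged:
On the way, in this order (a step that is already met when the one before it is completed fails the run):
1. the rod's nose has dropped into the hidden socket: its tip is at least 3 mm below the rail's upper face (z of nose_tip in the frame of reader between 0.06 and 0.101 m and x of nose_tip in the frame of reader between -0.09 and 0.1 m and y of nose_tip in the frame of reader between -0.009 and 0.009 m), for 0.15 s.
2. the tray has been drawn out to its stop (value of joint tray above 0.112 m), for 0.1 s.
At the end, for the whole second after the job is handed in: Tray out to its stop (within 8 mm); eject rod hanging upright (7 degrees) in the hole it came from, collar down (within 12 mm of its first place); bottle upright (6 degrees) on the bench (within 8 mm of it); both at rest (value of joint tray above 0.112 m and distance of rod from where it was at the start of the episode below 0.012 m and angle between rod's own z axis and vertical below 0.12 rad and linear speed of each of rod, bottle below 0.02 m/s and angle between bottle's own z axis and vertical below 0.1 rad and height (world z) of bottle below 0.008 m); the robot touches nothing.
It fails at once if the tray is run against the bottle (more than 1 N) (contact force between tray and bottle above 1 N).
It fails at once if the bottle is tipped by more than 30 degrees (angle between bottle's own z axis and vertical above 0.52 rad).
It fails at once if a bystander is moved by more than 25 mm or tipped by more than 20 degrees (distance of any of tkey, driver, beaker, tipbox, dishes, tuberack, washbottle from where it was at the start of the episode above 0.025 m or angle between any of tkey, driver, beaker, tipbox, dishes, tuberack, washbottle's own z axis and vertical above 0.35 rad).
It also fails if it takes over 70 s, if anything falls off the work surface, if the arm or the gripper's body presses on something with over 40 N, if the wrist force passes 120 N, or if a joint passes its speed limit or range.

## Robot

A 6-joint arm with a two-finger parallel gripper is mounted at the origin on the work surface. World frame = base frame: x ahead of the robot, y to its left, z up, the work surface at z = 0. Lengths are in m, angles in rad, forces in N, time in s.
With the tool pointing down it reaches from about 0.375 to 0.75 m from the base axis. Payload 9 kg.
Tool frame: the origin (TCP) lies at the very end of the fingers, on their centre line; the grasp point (between the pads) lies 19 mm behind it; z points along the fingers, y is the direction in which the jaws open and shut (so a half turn about z gives the same grasp; the last joint's range is limited). The gripper opens to 85 mm and grips with 20 to 120 N. Pads are 22 mm wide; open, the fingers measure 114 mm over their backs; the gripper's body (76 mm by 85 mm) begins 54 mm behind the grasp point. The pads swing forward as they close: fully open they stand 13 mm farther back than shut.
Start: joints at [-1.457, 0.104, 0.097, 1.564, 0, 1.353], TCP at [0.195, -0.567, 0.194] pointing down, gripper open.
Joint ranges: [-2.99, 2.99], [-0.84, 1.86], [-1.1, 1.16], [-1.84, 2.11], [-1.51, 1.56], [-3.14, 3.14]. Speed limits (rad/s): [2.22, 2.22, 2.57, 3.14, 3.14, 3.14].

## Interface

Orientations are given as a rotation vector (axis times angle).
In Python, from station import get_obs, grab_frame, camera_info, hand_in gives the robot as it stands. The module is installed in compiled form; this text tells all that it offers.
- The arm moves only by the tool send_rows, never from a script. Its argument "motion" is a list of rows, each an object of numbers: "fingers": the closure in counts, from 0 (fully open) to 255 (shut); "dx", "dy", "dz": the shift along the tool's x, y, z in units of 25 mm (1.0 is 25 mm); "rx", "ry", "rz": the turn, a rotation vector about the tool's x, y, z in units of 5 degrees (1.0 is 5 degrees). A call has 1 to 5 rows; each row shifts and turns the commanded pose from where the row before left it, along the tool's axes as they then stand; what a row does not reach is not made up. A row lasts 1/10 s, in which the tool goes at most 50 mm and 8.59 degrees, less where a joint would pass 70% of its speed; a pose out of reach is approached as far as the arm can. A call is refused whole if a number of a shift passes 1 or a number of a turn 1, either way. A call with a gripper value outside its range is refused whole. The fingers move at their own pace and stop on an object; "grip_force" is the grip in N (left out, the last holds). Time passes only in rows, so rows that do not move let the fingers close. It gives the time, the measured TCP pose, the force and the opening at its end, in the units of the state.
- get_obs(): the state, without advancing time (a new reading comes with each control period).
- grab_frame(name): name is "scene" or "top" or "wrist"; returns (picture, depth): 420x560x3 uint8, red, green, blue; 420x560 float32, m along the optical axis (not along the pixel's ray), 0 where there is no reading.
- camera_info(name): a dict with "camera_matrix" (3x3 intrinsics, pixels), "extrinsics" (4x4, takes a point from world to camera coordinates); the wrist camera has in their place "mount" (4x4, takes a point from camera to tool coordinates, whose origin is the TCP and whose axes are the flange's). Camera axes: x right, y up, looking along -z (the intrinsics and any distortion apply to the point x, -y, -z); pixel columns grow to the right and rows downward; lengths in m; the calibration is good to about 2 mm. A picture is of the moment at which its call begins: read the wrist's pose just before it. camera_info takes no time and is no camera call.
- hand_in(): hands the job in, once; it reports no verdict.
The state is a dict: "time": time; "joint_positions": joint angles; "qvel": joint speeds; "tau": joint torques, N m; "ee_pos": TCP position; "eef_rot": TCP orientation; "force": force on the tool from outside, world axes, zero at the start; "wrist_torque": the same for the moment, N m; "finger_gap": opening from 0.0 (shut) to 1.0 (fully open).
Only numpy, scipy, OpenCV 4.12 (cv2) and the standard library are available. Lean on these libraries where they do the work, as an engineer would, in place of code of your own. Each camera call takes 0.05 s, during which the arm holds its last target.

## Working session

There is one attempt and no reset: what is moved stays moved. The work goes in short steps, Python scripts to look and compute and a tool call to move; the robot and the scene stay as the last step left them, time stands still between calls to the robot, and variables do not carry over. Pictures are saved under pics/ and viewed, and the job is handed in when it is done.

Besides the shell and the picture viewer there is one more tool, called after ">>>" as name(argument=value, ...) on one line, values as JSON. send_rows: Moves the arm, as the interface text tells. Its arguments: {"type":"object","properties":{"motion":{"type":"array","items":{"type":"object","properties":{"fingers":{"type":"number"},"dx":{"type":"number"},"dy":{"type":"number"},"dz":{"type":"number"},"rx":{"type":"number"},"ry":{"type":"number"},"rz":{"type":"number"}}}},"grip_force":{"type":"number"}},"required":["motion"]}

```bash
mkdir -p pics
cat > h.py <<'E'
import numpy as np, cv2
from station import *
def save(n,im,scale=1.0):
    im=cv2.cvtColor(im,cv2.COLOR_RGB2BGR)
    if scale!=1: im=cv2.resize(im,None,fx=scale,fy=scale,interpolation=cv2.INTER_CUBIC)
    cv2.imwrite('pics/'+n+'.png',im)
def cam2w(name,obs=None):
    ci=camera_info(name)
    if name=='wrist':
        o=obs or get_obs(); T=np.eye(4); T[:3,:3]=cv2.Rodrigues(np.array(o['eef_rot'],float))[0]; T[:3,3]=o['ee_pos']
        return np.array(ci['camera_matrix']),T@np.array(ci['mount'])
    return np.array(ci['camera_matrix']),np.linalg.inv(np.array(ci['extrinsics']))
def cloud(d,K,T):
    v,u=np.mgrid[:d.shape[0],:d.shape[1]]
    p=np.stack([(u-K[0,2])/K[0,0]*d,-(v-K[1,2])/K[1,1]*d,-d],-1)
    return p@T[:3,:3].T+T[:3,3]
def proj(P,K,T):
    q=np.linalg.inv(T); c=np.asarray(P)@q[:3,:3].T+q[:3,3]
    return np.stack([K[0,0]*c[...,0]/-c[...,2]+K[0,2],K[1,1]*-c[...,1]/-c[...,2]+K[1,2]],-1)
E
python3 - <<'E'
from h import *
o=get_obs();print(o)
for n in ['scene','top','wrist']:
    oo=get_obs();im,d=grab_frame(n);save(n+'0',im,1.4);K,T=cam2w(n,oo)
    ci=camera_info(n);print(n,ci,(d>0).mean())
    np.savez(n+'0.npz',im=im,d=d,K=K,T=T)
E
```

```text
{'time': 0.0, 'joint_positions': array([-1.45668865e+00,  1.04692418e-01,  9.64752163e-02,  1.56390754e+00,
        2.13829042e-05,  1.35309237e+00]), 'qvel': array([-0.00154135,  0.00052189, -0.00018764,  0.001065  ,  0.00054505,
       -0.00120482]), 'tau': array([-2.45990173e-03, -5.56929982e+01,  5.03647900e+01,  1.71261316e-02,
       -2.54246124e-04,  7.86843657e-06]), 'ee_pos': array([ 0.19542338, -0.56688128,  0.19352967]), 'eef_rot': array([-3.09714865e+00, -5.18601847e-01, -1.41520536e-04]), 'force': array([-0.31913835,  0.24842847, -0.532159  ]), 'wrist_torque': array([ 0.0195184 , -0.00896488, -0.04634664]), 'finger_gap': 1.0014186314422602}
scene {'camera_matrix': array([[492.28170023,   0.        , 276.79922343],
       [  0.        , 492.28170023, 206.79682962],
       [  0.        ,   0.        ,   1.        ]]), 'extrinsics': array([[ 0.61216319,  0.79071576,  0.00498166, -0.2258189 ],
       [-0.57147887,  0.43806069,  0.69391263,  0.26692962],
       [ 0.54650538, -0.42763468,  0.72004198, -1.48099008],
       [ 0.        ,  0.        ,  0.        ,  1.        ]])}
[... 324 characters left out ...]
317441],
       [-0.04660884, -0.01432517,  0.9988105 , -1.51536088],
       [ 0.        ,  0.        ,  0.        ,  1.        ]])} 0.9958886054421768
wrist {'camera_matrix': array([[360.98490528,   0.        , 280.27874566],
       [  0.        , 360.98490528, 203.22636122],
       [  0.        ,   0.        ,   1.        ]]), 'mount': array([[-7.76889278e-04,  9.55817788e-01,  2.93958759e-01,
         7.60885758e-02],
       [ 9.99999697e-01,  7.55491234e-04,  1.86342744e-04,
         1.20051359e-03],
       [-4.39735564e-05,  2.93958814e-01, -9.55818086e-01,
        -1.79755263e-01],
       [ 0.00000000e+00,  0.00000000e+00,  0.00000000e+00,
         1.00000000e+00]])} 0.9960374149659864
```

View pics/scene0.png

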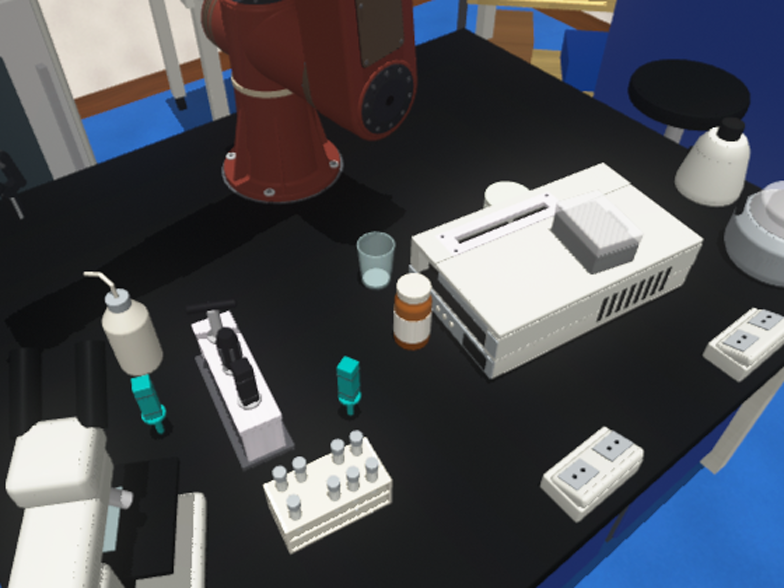

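View pics/top0.png

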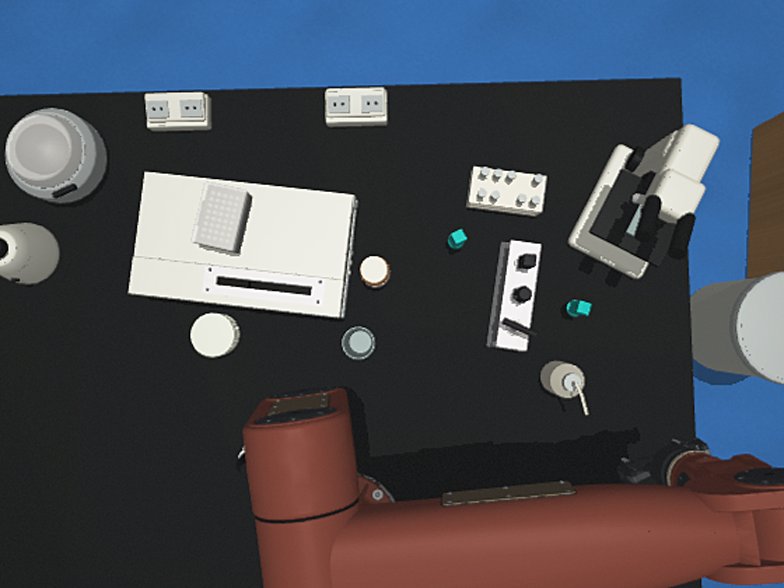

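View pics/wrist0.png

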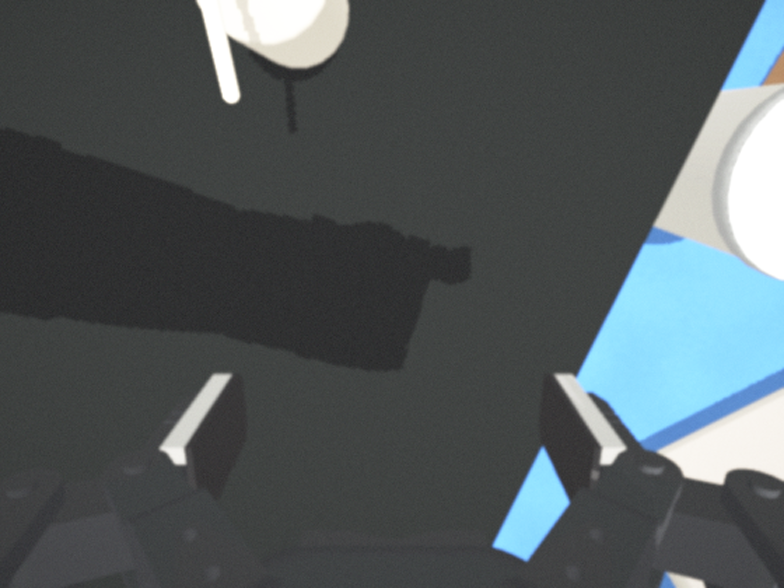

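The scene picture shows two tools in the stand that could be the rod, at (228,345) and (245,382). The tkey is at (213,320), and there are turquoise look-alikes at (148,400) and (348,385). I'll check a close crop and measure.

Run:
```python
from h import *
z=np.load('top0.npz');im,d,K,T=z['im'],z['d'],z['K'],z['T']
P=cloud(d,K,T)
s=np.load('scene0.npz')
a=cv2.resize(s['im'][200:330,120:270],(600,520),interpolation=cv2.INTER_CUBIC)
b=cv2.resize(im[165:255,340:430],(200,200)*1 if 0 else (520,520),interpolation=cv2.INTER_CUBIC)
save('crop_scene',a);save('crop_top',b)
print('bench z',np.median(P[...,2][300:330,120:160]))
def rect(mask,name):
    c=P[mask][:,:2]; n,l,st,ce=cv2.connectedComponentsWithStats(mask.astype(np.uint8))
    i=1+np.argmax(st[1:,4]); q=P[l==i]
    r=cv2.minAreaRect((q[:,:2]*1000).astype(np.float32)); print(name,st[i],r,cv2.boxPoints(r).tolist(),'z',np.median(q[:,2]))
    return l==i
zz=P[...,2]
def win(m,x0,x1,y0,y1):
    w=np.zeros_like(m);w[y0:y1,x0:x1]=1;return m&w
rect(win((zz>.105)&(zz<.135),80,262,110,235),'reader top')
rect(win((zz>.08)&(zz<.10),345,395,160,260),'stand top')
rect(win((zz>.12)&(zz<.155),345,395,160,260),'tools')
for nm,(x0,x1,y0,y1) in dict(bottle=(250,285,175,215),beaker=(240,272,228,262),tipbox=(135,182,125,185),dishes=(130,175,220,260),rack=(330,395,110,155),wash=(383,420,252,300),look1=(316,338,160,182),look2=(400,426,210,232)).items():
    m=win(zz>.02,x0,x1,y0,y1);q=P[m];t=np.percentile(q[:,2],95)
    qq=q[q[:,2]>t-.012];c,r=cv2.minEnclosingCircle((qq[:,:2]*1000).astype(np.float32));print(nm,'ztop',t,'c',c,'r',r)
# tools individually
m=win((zz>.13)&(zz<.2),345,395,160,260)
n,l,st,ce=cv2.connectedComponentsWithStats(m.astype(np.uint8))
for i in range(1,n):
    if st[i,4]>15:
        q=P[l==i];t=q[:,2].max();q=q[q[:,2]>t-.01];r=cv2.minAreaRect((q[:,:2]*1000).astype(np.float32));print('tool',st[i],t,r)
```

```text
bench z 0.0003247960206600453
reader top [   92   122   161   104 11418] ((599.0203247070312, 178.9222869873047), (422.4637756347656, 245.53787231445312), 82.26337432861328) [[448.93292236328125, -13.859710693359375], [692.2357788085938, -46.9139404296875], [749.1077270507812, 371.70428466796875], [505.80487060546875, 404.7585144042969]] z 0.12051627724578451
stand top [ 354  171   32   79 1273] ((485.919921875, -370.39093017578125), (62.21493911743164, 214.66578674316406), 80.42510223388672) [[374.907958984375, -383.2116394042969], [586.583251953125, -418.9184265136719], [596.931884765625, -357.5702209472656], [385.256591796875, -321.8634338378906]] z 0.09104141192659299
tools [366 205   9  12  35] ((482.3365478515625, -359.9525451660156), (30.65666389465332, 14.141409873962402), 16.914268493652344) [[465.6141357421875, -357.6473388671875], [469.72845458984375, -371.177001953125], [499.0589599609375, -362.25775146484375], [494.94464111328125, -348.72808837890625]] z 0.1401286730372886
bottle ztop 0.13117509946785097 c (501.9845275878906, -98.52711486816406) r 68.71800231933594
beake
[... 382 characters left out ...]
25718213 c (348.86004638671875, -302.5699157714844) r 196.9489288330078
look1 ztop 0.12715527456442013 c (528.4395141601562, -192.1802520751953) r 109.43817901611328
look2 ztop 0.12952667599582268 c (452.989501953125, -316.0038757324219) r 188.5543975830078
tool [371 181  12  10 110] 0.1779515815189252 ((549.7523803710938, -380.52685546875), (21.95842170715332, 21.774904251098633), 89.76103973388672)
tool [366 204  14  13 126] 0.1717662859934932 ((485.3894958496094, -369.02587890625), (20.852596282958984, 24.030609130859375), 87.82315063476562)
tool [358 226  26  15 147] 0.17151392159839784 ((421.3963928222656, -359.28204345703125), (70.49400329589844, 13.234541893005371), 64.34949493408203)
```

View pics/crop_scene.png

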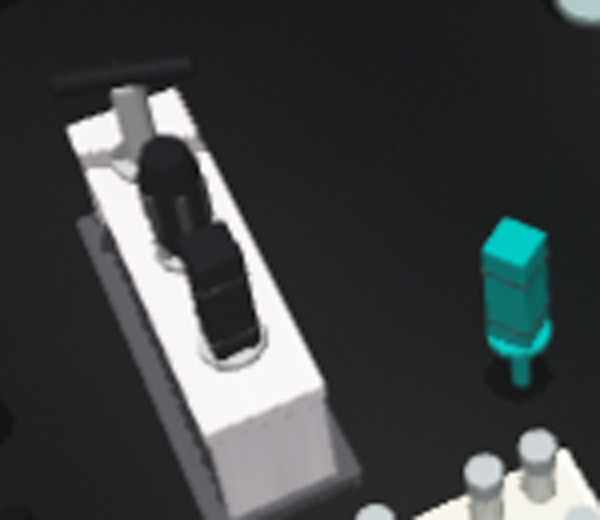

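View pics/crop_top.png

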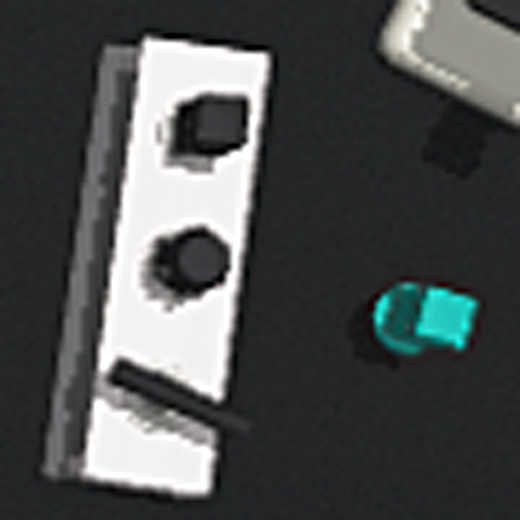

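The crops settle it. The square black handle is at the far end of the stand, crop_scene (218,290) and crop_top (215,120), at world (0.550, -0.381). The middle tool, (175,190) in crop_scene, is the round driver, and the turquoise ones are decoys. Next I'll refine the bottle, beaker, tip box and reader.

```bash
cat >> h.py <<'E'
ex=np.array([.1346,.9909]);ex/=np.linalg.norm(ex);ey=np.array([-ex[1],ex[0]]);O=np.array([.5141,.1299])
def rd(p): q=np.asarray(p)[...,:2]-O; return np.stack([q@ex,q@ey],-1)
def wd(r): return O+r[0]*ex+r[1]*ey
def plan(x,y,z,yaw):
    "yaw: world angle of tool y (jaw) axis, mod pi; tool down. prints delta in tool units"
    o=get_obs();R=cv2.Rodrigues(np.array(o['eef_rot'],float))[0]
    best=None
    for k in (-1,0,1,2):
        a=yaw+k*np.pi; yv=np.array([np.cos(a),np.sin(a),0]);zv=np.array([0,0,-1.]);xv=np.cross(yv,zv)
        Rt=np.stack([xv,yv,zv],1); rv=cv2.Rodrigues(R.T@Rt)[0].ravel()
        if best is None or np.linalg.norm(rv)<np.linalg.norm(best[0]): best=(rv,Rt)
    d=np.array([x,y,z])-o['ee_pos']
    print('t',round(o['time'],2),'pos',o['ee_pos'].round(4),'q',o['joint_positions'].round(2),'gap',round(o['finger_gap'],3),'F',np.round(o['force'],1))
    print('shift in tool now',(R.T@d/.025).round(2),'in target frame',(best[1].T@d/.025).round(2),'turn',(np.degrees(best[0])/5).round(2))
E
python3 - <<'E'
from h import *
z=np.load('top0.npz');im,d,K,T=z['im'],z['d'],z['K'],z['T']
P=cloud(d,K,T);zz=P[...,2]
n,l,st,ce=cv2.connectedComponentsWithStats(((zz>.03)).astype(np.uint8))
for i in range(1,n):
    if 60<st[i,4]<20000:
        q=P[l==i];t=np.percentile(q[:,2],97);q=q[q[:,2]>t-.01];c,r=cv2.minEnclosingCircle((q[:,:2]*1000).astype(np.float32))
        print(st[i],'top',t.round(3),'c',np.round(c),'r',round(r,1),'reader',rd(np.array(c)/1000).round(3))
# bottle, tipbox: above
def comp(mask):
    n,l,st,ce=cv2.connectedComponentsWithStats(mask.astype(np.uint8))
    for i in range(1,n):
        if st[i,4]>40:
            q=P[l==i];print(st[i],'med',np.median(q,0).round(4),cv2.minAreaRect((q[:,:2]*1000).astype(np.float32)),'rd',rd(np.median(q,0)).round(3))
m=np.zeros(zz.shape,bool);m[110:260,80:300]=1
comp(m&(zz>.165)&(zz<.2)); print()
# cap
a=m&(zz>.115)&(zz<.14);a[:,:253]=0;comp(a)
# slot
s=m&(zz<.114)&(zz>.09);s[:,:150]=0;s[:,228:]=0;s[:190]=0;s[212:]=0
q=P[s];print('slot',len(q));r=rd(q);print(np.percentile(r,[1,50,99],axis=0).round(4))
E
```

```text
[ 232   62   44   28 1087] top 0.061 c [683. -59.] r 252.6 reader [-0.165 -0.193]
[ 103   66   46   26 1082] top 0.061 c [683. 132.] r 355.8 reader [ 0.025 -0.167]
[   3   76   73   69 3737] top 0.143 c [636. 249.] r 424.8 reader [ 0.134 -0.105]
[ 408   88  106  110 6257] top 0.35 c [ 508. -371.] r 252.4 reader [-0.497 -0.062]
[ 334  119   56   34 1473] top 0.106 c [ 583. -273.] r 204.4 reader [-0.39  -0.123]
[   92   122   163   105 13598] top 0.184 c [574.  52.] r 224.6 reader [-0.069 -0.07 ]
[   0  159   38   43 1357] top 0.14 c [536. 262.] r 401.2 reader [ 0.133 -0.004]
[320 163  13  15 137] top 0.128 c [ 528. -192.] r 109.4 reader [-0.317 -0.058]
[ 352  171   35   79 1731] top 0.169 c [ 485. -267.] r 146.4 reader [-0.398 -0.024]
[257 183  21  22 376] top 0.132 c [502. -99.] r 68.7 reader [-0.228 -0.019]
[404 214  18  12 167] top 0.13 c [ 453. -316.] r 188.6 reader [-0.45   0.001]
[136 223  33  32 820] top 0.067 c [425.  84.] r 212.9 reader [-0.057  0.082]
[244 233  23  24 186] top 0.09 c [397. -47.] r 32.7 reader [-0.191  0.092]
[387 258  33  38 641] top 0.184 c [ 292. -464.] r 26.1 reader [-0.619  0.14 ]
[ 136  130   41   50 1459] med [0.6438 0.205  0.1823] ((644.9016723632812, 206.90460205078125), (85.54876708984375, 120.34810638427734), 75.32498931884766) rd [ 0.092 -0.118]

[257 183  20  19 289] med [ 0.5411 -0.0821  0.1258] ((541.0873413085938, -83.03855895996094), (52.29779052734375, 49.74845504760742), 88.404052734375) rd [-0.206 -0.055]
slot 433
[[-0.0857 -0.028 ]
 [ 0.0041 -0.0002]
 [ 0.1007  0.0092]]
```

Run:
```python
from h import *
o=get_obs();print(cv2.Rodrigues(o['eef_rot'])[0].round(3))
plan(.541,-.083,.30,np.arctan2(ey[1],ey[0]))
```

```text
[[ 0.945  0.326 -0.   ]
 [ 0.326 -0.945  0.001]
 [ 0.    -0.001 -1.   ]]
t 0.15 pos [ 0.1954 -0.567   0.1937] q [-1.46  0.1   0.1   1.56 -0.    1.35] gap 0.994 F [-0.7 -0.8  1.2]
shift in tool now [ 19.38 -13.8   -4.23] in target frame [21.04 11.09 -4.25] turn [-1.000e-02 -1.000e-02 -1.265e+01]
```

>>> send_rows(motion=[{"dz":-1,"rz":-1},{"dz":-1,"rz":-1},{"dz":-1,"rz":-1},{"dz":-1,"rz":-1},{"dz":-0.25,"rz":-1}])

```text
invalid input at $.motion[0]: expected keys fingers, dx, dy, dz, rx, ry, rz
```

>>> send_rows(motion=[{"rz":-1},{"rz":-1},{"rz":-1},{"rz":-1},{"rz":-1}])

```text
invalid input at $.motion[0]: expected keys fingers, dx, dy, dz, rx, ry, rz
```

>>> send_rows(motion=[{"rz":-1},{"rz":-1},{"rz":-0.65},{"dx":1,"dy":0.5},{"dx":1,"dy":0.5}])

```text
invalid input at $.motion[0]: expected keys fingers, dx, dy, dz, rx, ry, rz
```

>>> send_rows(motion=[{"dx":1,"dy":0.5},{"dx":1,"dy":0.5},{"dx":1,"dy":0.5},{"dx":1,"dy":0.5},{"dx":1,"dy":0.5}])

```text
invalid input at $.motion[0]: expected keys fingers, dx, dy, dz, rx, ry, rz
```

Run:
```python
from h import *
plan(.541,-.083,.30,np.arctan2(ey[1],ey[0]))
```

```text
t 0.15 pos [ 0.1954 -0.567   0.1937] q [-1.46  0.1   0.1   1.56 -0.    1.35] gap 0.994 F [-0.7 -0.8  1.2]
shift in tool now [ 19.38 -13.8   -4.23] in target frame [21.04 11.09 -4.25] turn [-1.000e-02 -1.000e-02 -1.265e+01]
```

All keys are needed in every row.

>>> send_rows(motion=[{"fingers":0,"dx":0,"dy":0,"dz":-1,"rx":0,"ry":0,"rz":-1},{"fingers":0,"dx":0,"dy":0,"dz":-1,"rx":0,"ry":0,"rz":-1},{"fingers":0,"dx":0,"dy":0,"dz":-1,"rx":0,"ry":0,"rz":-1},{"fingers":0,"dx":0,"dy":0,"dz":-1,"rx":0,"ry":0,"rz":-1},{"fingers":0,"dx":0,"dy":0,"dz":-0.25,"rx":0,"ry":0,"rz":-1}])

```text
time: 0.65
ee_pos: [0.1955, -0.568, 0.3035]
eef_rot: [2.908, 1.181, -0.001]
force: [-0.1, -0.8, 0.3]
finger_gap: 1.002
```

Run:
```python
from h import *
plan(.541,-.083,.30,np.arctan2(ey[1],ey[0]))
```

```text
t 0.65 pos [ 0.1955 -0.568   0.3035] q [-1.46  0.16  0.36  1.77  0.    0.91] gap 1.002 F [-0.1 -0.8  0.3]
shift in tool now [23.43 -4.27  0.08] in target frame [21.08 11.08  0.14] turn [ 0.02  0.03 -7.61]
```

>>> send_rows(motion=[{"fingers":0,"dx":1,"dy":0,"dz":0,"rx":0,"ry":0,"rz":-1},{"fingers":0,"dx":1,"dy":0,"dz":0,"rx":0,"ry":0,"rz":-1},{"fingers":0,"dx":1,"dy":0,"dz":0,"rx":0,"ry":0,"rz":-1},{"fingers":0,"dx":1,"dy":0,"dz":0,"rx":0,"ry":0,"rz":-1},{"fingers":0,"dx":1,"dy":0,"dz":0,"rx":0,"ry":0,"rz":-1}])

```text
time: 1.15
ee_pos: [0.2689, -0.466, 0.3002]
eef_rot: [-2.585, -1.784, -0.0]
force: [-0.2, -0.3, -0.1]
finger_gap: 0.998
```

>>> send_rows(motion=[{"fingers":0,"dx":1,"dy":0.5,"dz":0,"rx":0,"ry":0,"rz":-1},{"fingers":0,"dx":1,"dy":0.5,"dz":0,"rx":0,"ry":0,"rz":-1},{"fingers":0,"dx":1,"dy":0.7,"dz":0,"rx":0,"ry":0,"rz":-0.6},{"fingers":0,"dx":1,"dy":0.7,"dz":0,"rx":0,"ry":0,"rz":0},{"fingers":0,"dx":1,"dy":0.7,"dz":0,"rx":0,"ry":0,"rz":0}])

```text
time: 1.65
ee_pos: [0.3721, -0.3606, 0.3004]
eef_rot: [-2.371, -2.061, 0.0]
force: [1.1, -1.0, -0.5]
finger_gap: 0.997
```

Run:
```python
from h import *
plan(.541,-.083,.30,np.arctan2(ey[1],ey[0]))
```

```text
t 1.65 pos [ 0.3721 -0.3606  0.3004] q [-1.02 -0.09  0.1   1.76 -0.    0.69] gap 0.997 F [ 1.1 -1.  -0.5]
shift in tool now [1.194e+01 5.150e+00 1.000e-02] in target frame [1.191e+01 5.200e+00 1.000e-02] turn [-0.   -0.   -0.05]
```

>>> send_rows(motion=[{"fingers":0,"dx":1,"dy":0.6,"dz":0,"rx":0,"ry":0,"rz":0},{"fingers":0,"dx":1,"dy":0.6,"dz":0,"rx":0,"ry":0,"rz":0},{"fingers":0,"dx":1,"dy":0.6,"dz":0,"rx":0,"ry":0,"rz":0},{"fingers":0,"dx":1,"dy":0.6,"dz":0,"rx":0,"ry":0,"rz":0},{"fingers":0,"dx":1,"dy":0.6,"dz":0,"rx":0,"ry":0,"rz":0}])

```text
time: 2.15
ee_pos: [0.4636, -0.2472, 0.3004]
eef_rot: [-2.371, -2.061, 0.0]
force: [0.3, -0.4, -0.8]
finger_gap: 1.004
```

>>> send_rows(motion=[{"fingers":0,"dx":1,"dy":0.5,"dz":0,"rx":0,"ry":0,"rz":0},{"fingers":0,"dx":1,"dy":0.5,"dz":0,"rx":0,"ry":0,"rz":0},{"fingers":0,"dx":1,"dy":0.5,"dz":0,"rx":0,"ry":0,"rz":0},{"fingers":0,"dx":0.5,"dy":0.2,"dz":0,"rx":0,"ry":0,"rz":0},{"fingers":0,"dx":0,"dy":0,"dz":0,"rx":0,"ry":0,"rz":0}])

```text
time: 2.65
ee_pos: [0.5178, -0.1662, 0.3004]
eef_rot: [-2.368, -2.064, 0.0]
force: [0.6, -0.1, 0.3]
finger_gap: 1.003
```

Run:
```python
from h import *
plan(.541,-.083,.30,np.arctan2(ey[1],ey[0]))
o=get_obs();im,d=grab_frame('wrist');save('w1',im,1.4);K,T=cam2w('wrist',o)
np.savez('w1.npz',im=im,d=d,K=K,T=T)
print(proj(np.array([.541,-.083,.125]),K,T))
```

```text
t 2.65 pos [ 0.5178 -0.1662  0.3004] q [-0.55 -0.01  0.17  1.76  0.    1.16] gap 1.003 F [ 0.6 -0.1  0.3]
shift in tool now [3.43 0.46 0.01] in target frame [3.42 0.47 0.01] turn [-0.   -0.   -0.03]
[291.0637936   79.53061003]
```

View pics/w1.png

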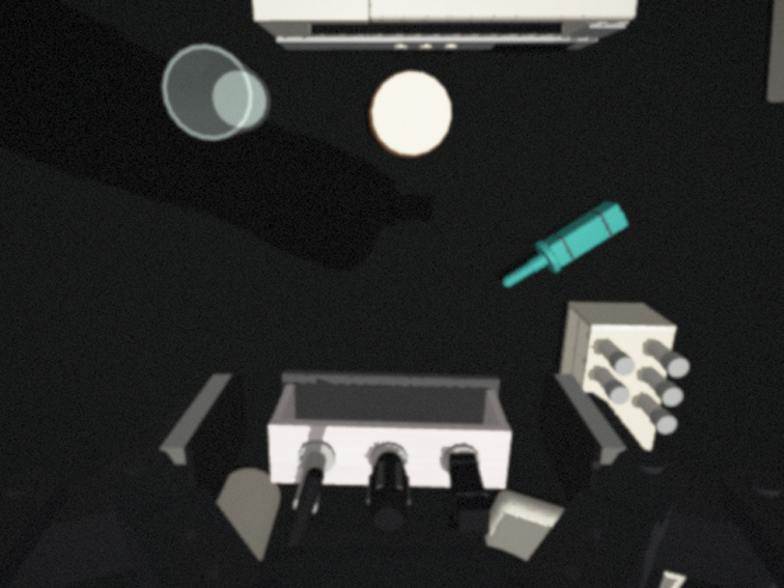

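The white cap is at (411,113), within 3 mm of where I expected it. I'll move over it and go down.

>>> send_rows(motion=[{"fingers":0,"dx":1,"dy":0.2,"dz":0,"rx":0,"ry":0,"rz":0},{"fingers":0,"dx":1,"dy":0.2,"dz":0,"rx":0,"ry":0,"rz":0},{"fingers":0,"dx":1,"dy":0.15,"dz":1,"rx":0,"ry":0,"rz":0},{"fingers":0,"dx":0.4,"dy":0,"dz":1,"rx":0,"ry":0,"rz":0},{"fingers":0,"dx":0,"dy":0,"dz":1,"rx":0,"ry":0,"rz":0}])

```text
time: 3.2
ee_pos: [0.5426, -0.0851, 0.2248]
eef_rot: [2.37, 2.062, 0.0]
force: [0.5, -1.1, -0.8]
finger_gap: 0.999
```

>>> send_rows(motion=[{"fingers":0,"dx":0,"dy":0,"dz":1,"rx":0,"ry":0,"rz":0},{"fingers":0,"dx":0,"dy":0,"dz":1,"rx":0,"ry":0,"rz":0},{"fingers":0,"dx":0,"dy":0,"dz":0,"rx":0,"ry":0,"rz":0}])

```text
time: 3.5
ee_pos: [0.5405, -0.0856, 0.172]
eef_rot: [-2.369, -2.057, 0.004]
force: [-0.4, 0.4, 0.3]
finger_gap: 1.001
```

Run:
```python
from h import *
plan(.5435,-.084,.066,np.arctan2(ey[1],ey[0]))
o=get_obs();im,d=grab_frame('wrist');save('w2',im,1.4)
```

```text
t 3.5 pos [ 0.5405 -0.0856  0.172 ] q [-0.4  -0.05 -0.1   1.53 -0.    1.32] gap 1.001 F [-0.4  0.4  0.3]
shift in tool now [0.08 0.13 4.24] in target frame [0.08 0.11 4.24] turn [-0.06 -0.01 -0.07]
```

View pics/w2.png

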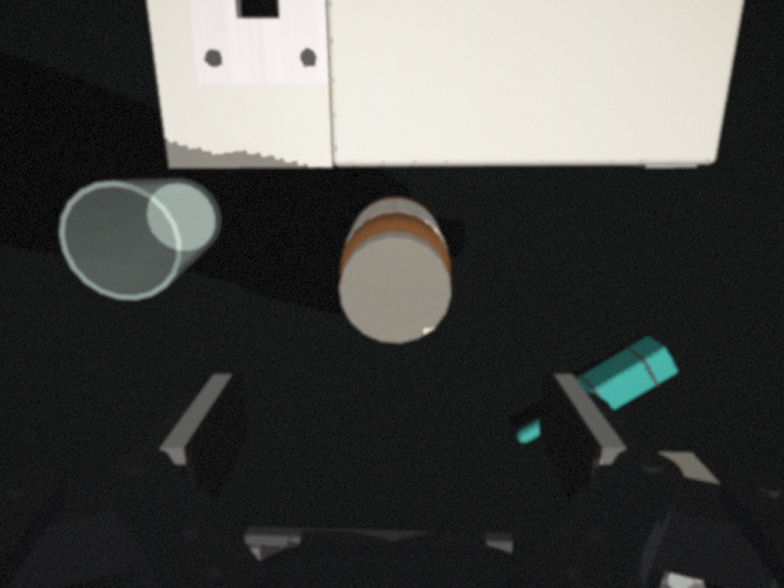

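```bash
cat >> h.py <<'E'
def pix2plane(u,v,zp,K,T):
    r=T[:3,:3]@np.array([(u-K[0,2])/K[0,0],-(v-K[1,2])/K[1,1],-1.]);return T[:3,3]+r*(zp-T[2,3])/r[2]
E
python3 - <<'E'
from h import *
K,T=cam2w('wrist')
p=pix2plane(396/1.4,287/1.4,.125,K,T);print(p)
w=np.load('w1.npz');print(pix2plane(411/1.4,113/1.4,.125,w['K'],w['T']))
plan(p[0],p[1],.066,np.arctan2(ey[1],ey[0]))
E
```

```text
[ 0.54475071 -0.08350137  0.125     ]
[ 0.54318034 -0.08435692  0.125     ]
t 3.55 pos [ 0.5414 -0.0858  0.1744] q [-0.4  -0.05 -0.1   1.53 -0.    1.32] gap 1.001 F [-0.7 -0.5  1.5]
shift in tool now [0.11 0.13 4.33] in target frame [0.11 0.12 4.33] turn [-0.03 -0.   -0.06]
```

>>> send_rows(motion=[{"fingers":0,"dx":0.1,"dy":0.1,"dz":0.9,"rx":0,"ry":0,"rz":0},{"fingers":0,"dx":0,"dy":0,"dz":1,"rx":0,"ry":0,"rz":0},{"fingers":0,"dx":0,"dy":0,"dz":1,"rx":0,"ry":0,"rz":0},{"fingers":0,"dx":0,"dy":0,"dz":1,"rx":0,"ry":0,"rz":0},{"fingers":0,"dx":0,"dy":0,"dz":0.4,"rx":0,"ry":0,"rz":0}])

```text
time: 4.05
ee_pos: [0.5451, -0.0836, 0.0674]
eef_rot: [-2.371, -2.06, 0.001]
force: [-0.0, -0.5, -0.2]
finger_gap: 1.006
```

>>> send_rows(grip_force=30, motion=[{"fingers":150,"dx":0,"dy":0,"dz":0,"rx":0,"ry":0,"rz":0},{"fingers":150,"dx":0,"dy":0,"dz":0,"rx":0,"ry":0,"rz":0},{"fingers":150,"dx":0,"dy":0,"dz":0,"rx":0,"ry":0,"rz":0},{"fingers":150,"dx":0,"dy":0,"dz":0,"rx":0,"ry":0,"rz":0},{"fingers":150,"dx":0,"dy":0,"dz":0,"rx":0,"ry":0,"rz":0}])

```text
time: 4.55
ee_pos: [0.5466, -0.0837, 0.0703]
eef_rot: [2.369, 2.06, 0.001]
force: [-3.3, 1.2, 6.1]
finger_gap: 0.609
```

>>> send_rows(motion=[{"fingers":150,"dx":0,"dy":0,"dz":-0.2,"rx":0,"ry":0,"rz":0},{"fingers":150,"dx":0,"dy":0,"dz":-0.4,"rx":0,"ry":0,"rz":0},{"fingers":150,"dx":0,"dy":0,"dz":0,"rx":0,"ry":0,"rz":0}])

```text
time: 4.85
ee_pos: [0.5466, -0.0835, 0.0851]
eef_rot: [2.369, 2.06, 0.002]
force: [1.3, -0.0, -2.1]
finger_gap: 0.609
```

Run:
```python
from h import *
plan(.44,-.22,.10,np.arctan2(ey[1],ey[0]))
im,d=grab_frame('wrist');save('w3',im,1.4)
```

```text
t 4.85 pos [ 0.5466 -0.0835  0.0851] q [-0.39 -0.03 -0.24  1.36 -0.    1.32] gap 0.609 F [ 1.3 -0.  -2.1]
shift in tool now [-6.   -3.46 -0.6 ] in target frame [-5.98 -3.49 -0.6 ] turn [ 0.03  0.01 -0.05]
```

View pics/w3.png

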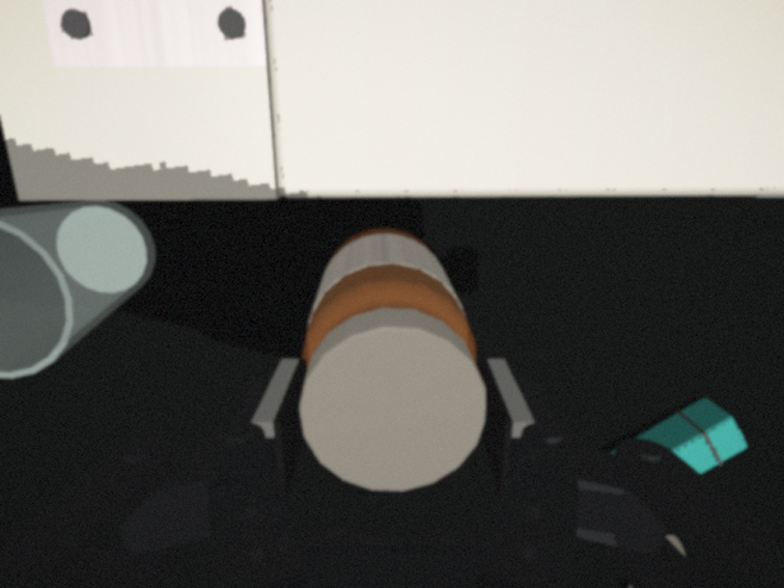

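The bottle is held upright between the pads. I'll carry it to (0.44, -0.22).

>>> send_rows(motion=[{"fingers":150,"dx":-0.5,"dy":-0.3,"dz":-0.6,"rx":0,"ry":0,"rz":0},{"fingers":150,"dx":-1,"dy":-0.6,"dz":0,"rx":0,"ry":0,"rz":0},{"fingers":150,"dx":-1,"dy":-0.6,"dz":0,"rx":0,"ry":0,"rz":0},{"fingers":150,"dx":-1,"dy":-0.6,"dz":0,"rx":0,"ry":0,"rz":0},{"fingers":150,"dx":-1,"dy":-0.6,"dz":0,"rx":0,"ry":0,"rz":0}])

```text
time: 5.4
ee_pos: [0.4619, -0.1865, 0.0987]
eef_rot: [2.37, 2.061, -0.0]
force: [0.3, -0.7, -2.6]
finger_gap: 0.607
```

>>> send_rows(motion=[{"fingers":150,"dx":-1,"dy":-0.5,"dz":0,"rx":0,"ry":0,"rz":0},{"fingers":150,"dx":-0.5,"dy":-0.3,"dz":0.4,"rx":0,"ry":0,"rz":0},{"fingers":150,"dx":0,"dy":0,"dz":0.4,"rx":0,"ry":0,"rz":0},{"fingers":150,"dx":0,"dy":0,"dz":0.2,"rx":0,"ry":0,"rz":0},{"fingers":150,"dx":0,"dy":0,"dz":0,"rx":0,"ry":0,"rz":0}])

```text
time: 5.9
ee_pos: [0.4377, -0.2187, 0.0723]
eef_rot: [-2.369, -2.061, 0.0]
force: [-0.6, 0.2, -2.1]
finger_gap: 0.613
```

>>> send_rows(motion=[{"fingers":150,"dx":0,"dy":0,"dz":0.1,"rx":0,"ry":0,"rz":0},{"fingers":150,"dx":0,"dy":0,"dz":0,"rx":0,"ry":0,"rz":0}])

```text
time: 6.1
ee_pos: [0.4385, -0.2191, 0.0707]
eef_rot: [2.37, 2.062, 0.0]
force: [0.0, -0.5, -2.3]
finger_gap: 0.614
```

>>> send_rows(motion=[{"fingers":150,"dx":0,"dy":0,"dz":0.06,"rx":0,"ry":0,"rz":0},{"fingers":150,"dx":0,"dy":0,"dz":0,"rx":0,"ry":0,"rz":0}])

```text
time: 6.3
ee_pos: [0.4386, -0.2199, 0.0704]
eef_rot: [2.369, 2.061, -0.001]
force: [-2.9, 0.9, 5.2]
finger_gap: 0.612
```

>>> send_rows(motion=[{"fingers":80,"dx":0,"dy":0,"dz":0,"rx":0,"ry":0,"rz":0},{"fingers":30,"dx":0,"dy":0,"dz":0,"rx":0,"ry":0,"rz":0},{"fingers":0,"dx":0,"dy":0,"dz":0,"rx":0,"ry":0,"rz":0},{"fingers":0,"dx":0,"dy":0,"dz":-0.4,"rx":0,"ry":0,"rz":0},{"fingers":0,"dx":0,"dy":0,"dz":-1,"rx":0,"ry":0,"rz":0}])

```text
time: 6.8
ee_pos: [0.437, -0.2185, 0.103]
eef_rot: [-2.368, -2.059, 0.001]
force: [1.3, -0.1, 0.5]
finger_gap: 1.002
```

>>> send_rows(motion=[{"fingers":0,"dx":0,"dy":0,"dz":-1,"rx":0,"ry":0,"rz":0},{"fingers":0,"dx":0,"dy":0,"dz":-1,"rx":0,"ry":0,"rz":0},{"fingers":0,"dx":0,"dy":0,"dz":-1,"rx":0,"ry":0,"rz":0},{"fingers":0,"dx":0,"dy":0,"dz":-1,"rx":0,"ry":0,"rz":0},{"fingers":0,"dx":0,"dy":0,"dz":-1,"rx":0,"ry":0,"rz":0}])

```text
time: 7.3
ee_pos: [0.4381, -0.2195, 0.2309]
eef_rot: [2.37, 2.061, 0.0]
force: [0.5, -0.6, -0.2]
finger_gap: 1.002
```

Run:
```python
from h import *
plan(.55,-.3805,.24,np.arctan2(ex[1],ex[0]))
im,d=grab_frame('scene');save('s4',im,1.4)
im,d=grab_frame('wrist');save('w4',im,1.4)
```

```text
t 7.3 pos [ 0.4381 -0.2195  0.2309] q [-0.73 -0.22 -0.15  1.64 -0.    0.98] gap 1.002 F [ 0.5 -0.6 -0.2]
shift in tool now [-5.76  5.33 -0.36] in target frame [ 5.3   5.78 -0.36] turn [ 1.000e-02 -0.000e+00  1.795e+01]
```

View pics/s4.png

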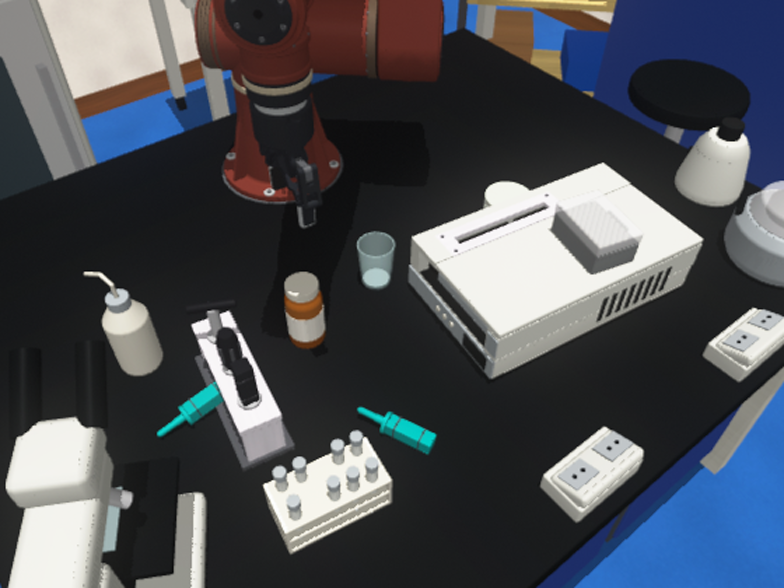

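View pics/w4.png

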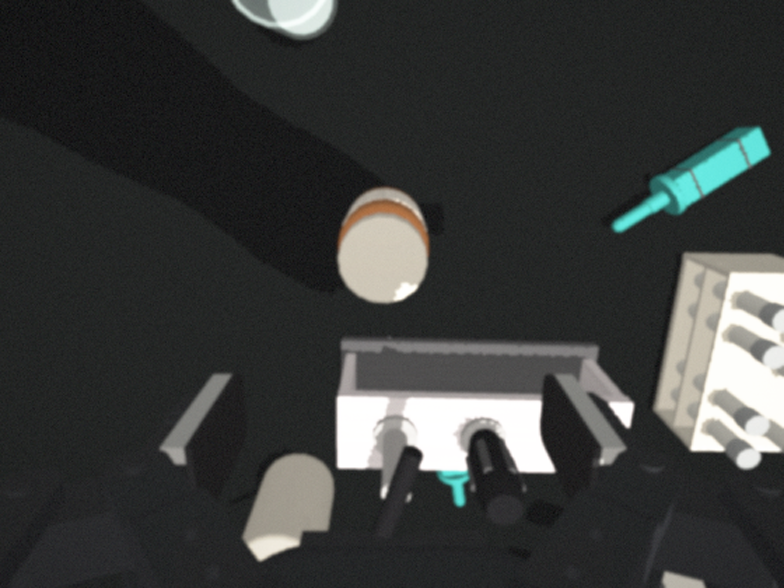

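The bottle stands upright at its new place, scene (305,310). The turquoise decoys lie on the bench and weren't touched. Next I'll rise, turn the jaws by 90° and go above the rod.

>>> send_rows(motion=[{"fingers":0,"dx":0,"dy":0,"dz":-1,"rx":0,"ry":0,"rz":-1},{"fingers":0,"dx":0,"dy":0,"dz":-1,"rx":0,"ry":0,"rz":-1},{"fingers":0,"dx":0,"dy":0,"dz":-0.8,"rx":0,"ry":0,"rz":-1},{"fingers":0,"dx":0,"dy":0,"dz":0,"rx":0,"ry":0,"rz":-1},{"fingers":0,"dx":0,"dy":0,"dz":0,"rx":0,"ry":0,"rz":-1}])

```text
time: 7.9
ee_pos: [0.4383, -0.2196, 0.2998]
eef_rot: [1.863, 2.528, -0.0]
force: [-0.6, -0.4, -0.3]
finger_gap: 1.001
```

>>> send_rows(motion=[{"fingers":0,"dx":0,"dy":0,"dz":0,"rx":0,"ry":0,"rz":-1},{"fingers":0,"dx":0,"dy":0,"dz":0,"rx":0,"ry":0,"rz":-1},{"fingers":0,"dx":0,"dy":0,"dz":0,"rx":0,"ry":0,"rz":-1},{"fingers":0,"dx":0,"dy":0,"dz":0,"rx":0,"ry":0,"rz":-1},{"fingers":0,"dx":0,"dy":0,"dz":0,"rx":0,"ry":0,"rz":-1}])

```text
time: 8.4
ee_pos: [0.438, -0.2194, 0.299]
eef_rot: [-1.272, -2.872, -0.0]
force: [0.2, -0.5, -0.8]
finger_gap: 1.004
```

>>> send_rows(motion=[{"fingers":0,"dx":0,"dy":0,"dz":0,"rx":0,"ry":0,"rz":-1},{"fingers":0,"dx":0,"dy":0,"dz":0,"rx":0,"ry":0,"rz":-1},{"fingers":0,"dx":0,"dy":0,"dz":0,"rx":0,"ry":0,"rz":-1},{"fingers":0,"dx":-0.6,"dy":-0.8,"dz":0,"rx":0,"ry":0,"rz":-1},{"fingers":0,"dx":-0.8,"dy":-0.9,"dz":0,"rx":0,"ry":0,"rz":-1}])

```text
time: 8.9
ee_pos: [0.4469, -0.2737, 0.2997]
eef_rot: [0.618, 3.079, -0.001]
force: [0.6, -0.5, -0.4]
finger_gap: 1.002
```

>>> send_rows(motion=[{"fingers":0,"dx":-0.8,"dy":-0.9,"dz":0,"rx":0,"ry":0,"rz":-1},{"fingers":0,"dx":-0.9,"dy":-0.9,"dz":0,"rx":0,"ry":0,"rz":-1},{"fingers":0,"dx":-0.9,"dy":-0.9,"dz":0,"rx":0,"ry":0,"rz":-1},{"fingers":0,"dx":-0.8,"dy":-0.8,"dz":0,"rx":0,"ry":0,"rz":0},{"fingers":0,"dx":0,"dy":0,"dz":0,"rx":0,"ry":0,"rz":0}])

```text
time: 9.4
ee_pos: [0.5054, -0.3823, 0.2959]
eef_rot: [-0.221, -3.131, -0.004]
force: [-0.4, -0.4, 0.1]
finger_gap: 1.003
```

Run:
```python
from h import *
plan(.55,-.3805,.3,np.arctan2(ex[1],ex[0]))
o=get_obs();im,d=grab_frame('wrist');save('w5',im,1.4);K,T=cam2w('wrist',o)
np.savez('w5.npz',im=im,d=d,K=K,T=T)
```

```text
t 9.4 pos [ 0.5054 -0.3823  0.2959] q [-0.85  0.28  0.48  1.77 -0.   -0.71] gap 1.003 F [-0.4 -0.4  0.1]
shift in tool now [-1.75  0.32 -0.17] in target frame [-1.76  0.31 -0.16] turn [ 0.03 -0.03 -0.07]
```

View pics/w5.png

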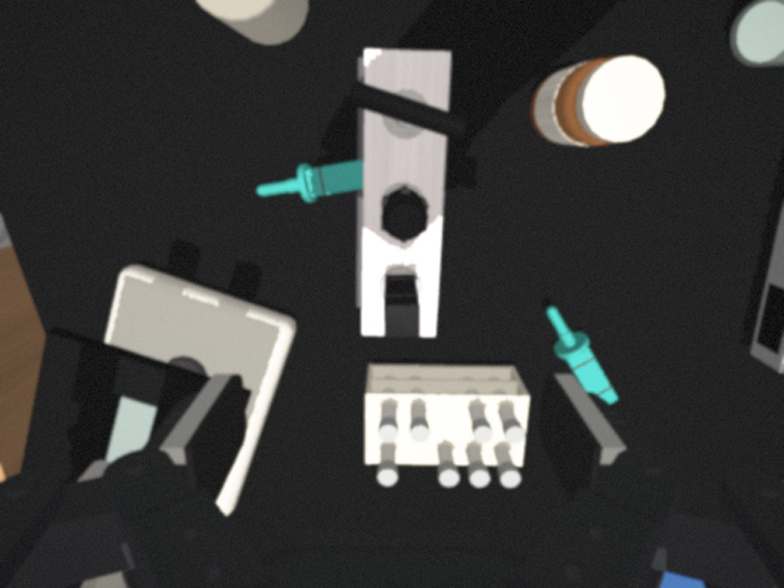

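Run:
```python
from h import *
w=np.load('w5.npz');im,d,K,T=[w[k] for k in('im','d','K','T')]
c=cv2.convertScaleAbs(im[170:250,240:330],alpha=2.0,beta=20)
save('w5c',cv2.resize(c,(720,640),interpolation=cv2.INTER_CUBIC))
P=cloud(d,K,T)
for nm,lo,hi in(('rod',.155,.18),):
    m=np.zeros(d.shape,bool);m[175:250,265:310]=1;m&=(P[...,2]>lo)&(P[...,2]<hi)
    q=P[m];print(m.sum(),np.median(q,0),q.min(0),q.max(0),cv2.minAreaRect((q[:,:2]*1000).astype(np.float32)))
    v,u=np.nonzero(m);print(u.min(),u.max(),v.min(),v.max())
m=np.zeros(d.shape,bool);m[30:245,250:330]=1;m&=(abs(P[...,2]-.09)<.006);q=P[m];print(cv2.minAreaRect((q[:,:2]*1000).astype(np.float32)))
```

```text
733 [ 0.54896229 -0.38270518  0.1680467 ] [ 0.53822482 -0.39540623  0.1550173 ] [ 0.563832   -0.37022551  0.17060506] ((551.1682739257812, -382.97857666015625), (24.06633758544922, 24.150537490844727), 83.79267120361328)
274 300 212 241
((487.784912109375, -372.03717041015625), (60.25791931152344, 215.6243896484375), 80.33781433105469)
```

View pics/w5c.png

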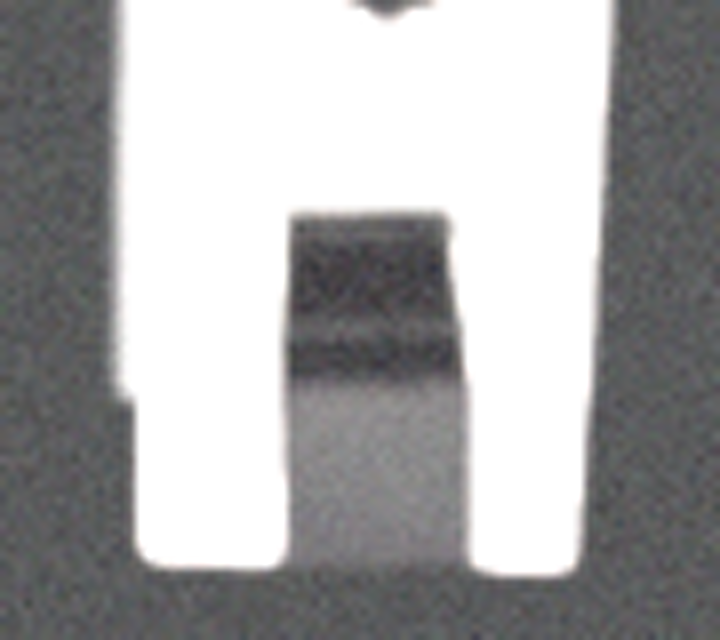

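The rod's handle top is centred at crop (375,470), world (0.551, -0.382), and its sides are parallel to the jaws. Going down.

Run:
```python
from h import *
plan(.551,-.382,.113,np.arctan2(ex[1],ex[0]))
```

```text
t 9.45 pos [ 0.5049 -0.381   0.297 ] q [-0.85  0.27  0.47  1.78 -0.   -0.71] gap 0.999 F [-0.3  0.1  0.2]
shift in tool now [-1.85  0.2   7.36] in target frame [-1.83  0.21  7.36] turn [ 0.02 -0.03 -0.06]
```

>>> send_rows(motion=[{"fingers":0,"dx":-1,"dy":0.2,"dz":0,"rx":0,"ry":0,"rz":0},{"fingers":0,"dx":-0.85,"dy":0,"dz":0.5,"rx":0,"ry":0,"rz":0},{"fingers":0,"dx":0,"dy":0,"dz":1,"rx":0,"ry":0,"rz":0},{"fingers":0,"dx":0,"dy":0,"dz":1,"rx":0,"ry":0,"rz":0},{"fingers":0,"dx":0,"dy":0,"dz":0,"rx":0,"ry":0,"rz":0}])

```text
time: 9.95
ee_pos: [0.55, -0.3796, 0.2332]
eef_rot: [-0.218, -3.13, -0.006]
force: [-0.2, 0.5, 0.1]
finger_gap: 1.0
```

Run:
```python
from h import *
plan(.551,-.382,.113,np.arctan2(ex[1],ex[0]))
o=get_obs();im,d=grab_frame('wrist');save('w6',im,1.4);K,T=cam2w('wrist',o)
print([ (proj(np.array(p),K,T)*1.4).round() for p in ((.551,-.382,.168),)])
```

```text
t 9.95 pos [ 0.55   -0.3796  0.2332] q [-0.8   0.35  0.45  1.67 -0.   -0.66] gap 1.0 F [-0.2  0.5  0.1]
shift in tool now [-0.07 -0.1   4.81] in target frame [-0.05 -0.09  4.81] turn [ 0.04 -0.05 -0.04]
[array([389., 284.])]
```

View pics/w6.png

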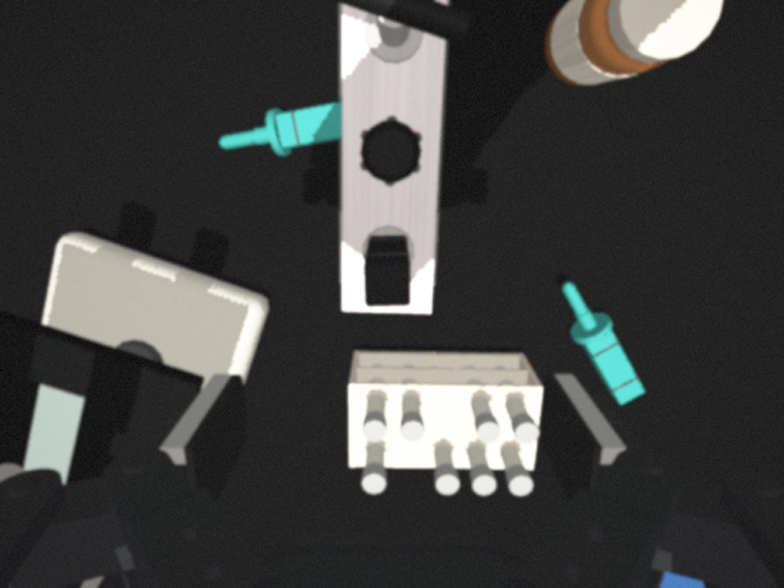

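Run:
```python
from h import *
for n in('top0','w5'):
    w=np.load(n+'.npz');P=cloud(w['d'],w['K'],w['T']);P=P[w['d']>0]
    q=P-np.array([.551,-.382,0]);r=np.stack([q[:,:2]@ex,q[:,:2]@ey],-1)
    for (a,b,lo,hi) in ((75,20,.1,.2),(60,60,.17,.33),(150,60,.04,.35)):
        m=(abs(r[:,0])<a/1e3)&(abs(r[:,1])<b/1e3)&(P[:,2]>lo)&(P[:,2]<hi)&(np.hypot(*r.T)>.025)
        print(n,a,b,m.sum(),r[m].min(0).round(3) if m.any() else '',r[m].max(0).round(3) if m.any() else '',P[m][:,2].max() if m.any() else '')
```

```text
top0 75 20 0   
top0 60 60 1 [0.008 0.058] [0.008 0.058] 0.17058032222281394
top0 150 60 695 [-0.15  -0.059] [0.15 0.06] 0.34960974999257144
w5 75 20 0   
w5 60 60 0   
w5 150 60 2820 [-0.15 -0.06] [0.042 0.06 ] 0.34999644085668213
```

>>> send_rows(motion=[{"fingers":0,"dx":-0.05,"dy":-0.1,"dz":0.9,"rx":0,"ry":0,"rz":0},{"fingers":0,"dx":0,"dy":0,"dz":1,"rx":0,"ry":0,"rz":0},{"fingers":0,"dx":0,"dy":0,"dz":1,"rx":0,"ry":0,"rz":0},{"fingers":0,"dx":0,"dy":0,"dz":1,"rx":0,"ry":0,"rz":0},{"fingers":0,"dx":0,"dy":0,"dz":0.8,"rx":0,"ry":0,"rz":0}])

```text
time: 10.5
ee_pos: [0.5525, -0.3845, 0.1204]
eef_rot: [0.219, 3.132, -0.002]
force: [-0.2, 0.4, -0.2]
finger_gap: 1.001
```

>>> send_rows(grip_force=60, motion=[{"fingers":0,"dx":0,"dy":0,"dz":0,"rx":0,"ry":0,"rz":0},{"fingers":255,"dx":0,"dy":0,"dz":0,"rx":0,"ry":0,"rz":0},{"fingers":255,"dx":0,"dy":0,"dz":0,"rx":0,"ry":0,"rz":0},{"fingers":255,"dx":0,"dy":0,"dz":0,"rx":0,"ry":0,"rz":0},{"fingers":255,"dx":0,"dy":0,"dz":0,"rx":0,"ry":0,"rz":0}])

```text
time: 11.0
ee_pos: [0.5526, -0.3847, 0.1203]
eef_rot: [0.219, 3.133, -0.002]
force: [-1.0, 0.3, -0.2]
finger_gap: 0.333
```

>>> send_rows(motion=[{"fingers":255,"dx":0,"dy":0,"dz":0,"rx":0,"ry":0,"rz":0},{"fingers":255,"dx":0,"dy":0,"dz":0,"rx":0,"ry":0,"rz":0},{"fingers":255,"dx":0,"dy":0,"dz":0,"rx":0,"ry":0,"rz":0}])

```text
time: 11.3
ee_pos: [0.5527, -0.3845, 0.1203]
eef_rot: [0.218, 3.133, -0.002]
force: [-0.2, 1.4, 5.5]
finger_gap: 0.26
```

Run:
```python
from h import *
plan(.551,-.382,.113,np.arctan2(ex[1],ex[0]))
o=get_obs();print(o['ee_pos'],o['eef_rot']);im,d=grab_frame('wrist');save('w7',im,1.4)
```

```text
t 11.3 pos [ 0.5527 -0.3845  0.1203] q [-0.8   0.33  0.21  1.46  0.   -0.66] gap 0.26 F [-0.2  1.4  5.5]
shift in tool now [0.08 0.09 0.29] in target frame [0.08 0.09 0.29] turn [-0.01  0.02 -0.05]
[ 0.55272517 -0.3845163   0.12030127] [ 2.18494645e-01  3.13263623e+00 -1.52521430e-03]
```

View pics/w7.png

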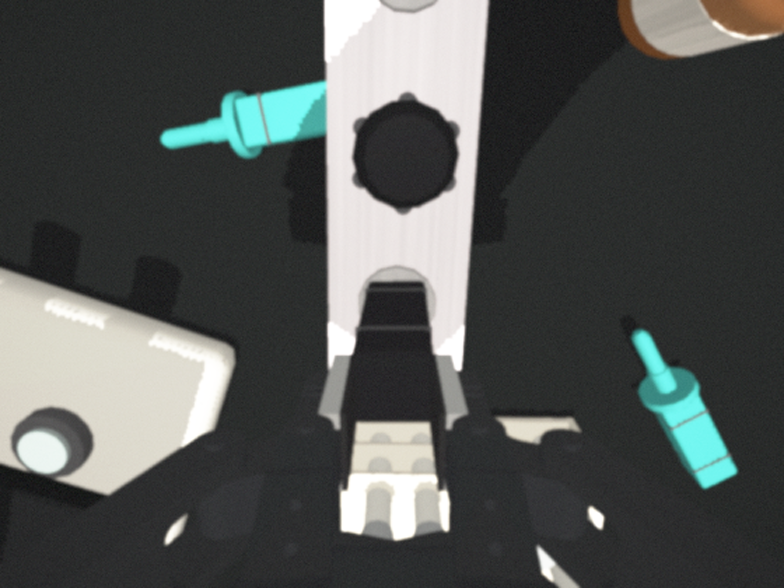

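The rod is gripped squarely, handle at (395,350). The TCP is about 30 mm above the underside of the collar. Lifting it.

>>> send_rows(motion=[{"fingers":255,"dx":0,"dy":0,"dz":-0.6,"rx":0,"ry":0,"rz":0},{"fingers":255,"dx":0,"dy":0,"dz":-1,"rx":0,"ry":0,"rz":0},{"fingers":255,"dx":0,"dy":0,"dz":-1,"rx":0,"ry":0,"rz":0},{"fingers":255,"dx":0,"dy":0,"dz":-1,"rx":0,"ry":0,"rz":0},{"fingers":255,"dx":0,"dy":0,"dz":-1,"rx":0,"ry":0,"rz":0}])

```text
time: 11.85
ee_pos: [0.5521, -0.3841, 0.2359]
eef_rot: [0.219, 3.134, -0.0]
force: [0.9, -0.6, -1.4]
finger_gap: 0.258
```

Run:
```python
from h import *
p=wd((.088,0));plan(p[0],p[1],.235,np.arctan2(ex[1],ex[0]))
im,d=grab_frame('scene');save('s8',im[100:350,50:350],2.4)
```

```text
t 11.85 pos [ 0.5521 -0.3841  0.2359] q [-0.8   0.35  0.46  1.67 -0.   -0.66] gap 0.258 F [ 0.9 -0.6 -1.4]
shift in tool now [ 4.38 23.67  0.03] in target frame [ 4.27 23.69  0.04] turn [-0.    0.   -0.05]
```

View pics/s8.png

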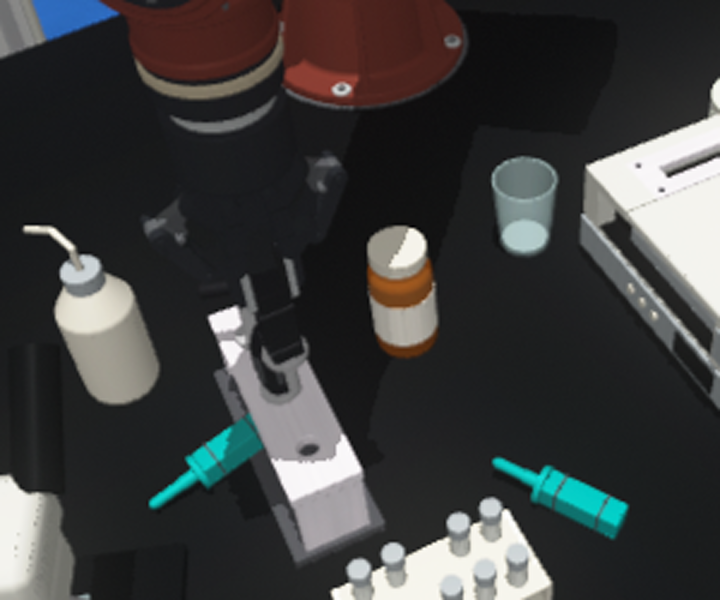

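The rod is out of the end hole, which now shows empty at (310,447). I'll carry it to above the slot's rear end.

>>> send_rows(motion=[{"fingers":255,"dx":0,"dy":0.5,"dz":0,"rx":0,"ry":0,"rz":0},{"fingers":255,"dx":0,"dy":1,"dz":0,"rx":0,"ry":0,"rz":0},{"fingers":255,"dx":0,"dy":1,"dz":0,"rx":0,"ry":0,"rz":0},{"fingers":255,"dx":0,"dy":1,"dz":0,"rx":0,"ry":0,"rz":0},{"fingers":255,"dx":0,"dy":1,"dz":0,"rx":0,"ry":0,"rz":0}])

```text
time: 12.4
ee_pos: [0.5674, -0.2706, 0.2326]
eef_rot: [-0.218, -3.132, -0.002]
force: [0.7, 1.0, -0.8]
finger_gap: 0.261
```

>>> send_rows(motion=[{"fingers":255,"dx":0.2,"dy":1,"dz":0,"rx":0,"ry":0,"rz":0},{"fingers":255,"dx":0.2,"dy":1,"dz":0,"rx":0,"ry":0,"rz":0},{"fingers":255,"dx":0.2,"dy":1,"dz":0,"rx":0,"ry":0,"rz":0},{"fingers":255,"dx":0.2,"dy":1,"dz":0,"rx":0,"ry":0,"rz":0},{"fingers":255,"dx":0.2,"dy":1,"dz":0,"rx":0,"ry":0,"rz":0}])

```text
time: 12.9
ee_pos: [0.5595, -0.1434, 0.2326]
eef_rot: [-0.218, -3.132, -0.001]
force: [-0.3, -0.1, -2.1]
finger_gap: 0.263
```

>>> send_rows(motion=[{"fingers":255,"dx":0.3,"dy":1,"dz":0,"rx":0,"ry":0,"rz":0},{"fingers":255,"dx":0.3,"dy":1,"dz":0,"rx":0,"ry":0,"rz":0},{"fingers":255,"dx":0.3,"dy":1,"dz":0,"rx":0,"ry":0,"rz":0},{"fingers":255,"dx":0.3,"dy":1,"dz":0,"rx":0,"ry":0,"rz":0},{"fingers":255,"dx":0.3,"dy":1,"dz":0,"rx":0,"ry":0,"rz":0}])

```text
time: 13.4
ee_pos: [0.5394, -0.0146, 0.2326]
eef_rot: [-0.218, -3.132, -0.001]
force: [1.3, -0.0, -0.9]
finger_gap: 0.259
```

>>> send_rows(motion=[{"fingers":255,"dx":0.4,"dy":1,"dz":0,"rx":0,"ry":0,"rz":0},{"fingers":255,"dx":0.3,"dy":1,"dz":0,"rx":0,"ry":0,"rz":0},{"fingers":255,"dx":0.3,"dy":1,"dz":0,"rx":0,"ry":0,"rz":0},{"fingers":255,"dx":0.3,"dy":1,"dz":0,"rx":0,"ry":0,"rz":0},{"fingers":255,"dx":0,"dy":0.5,"dz":0,"rx":0,"ry":0,"rz":0}])

```text
time: 13.9
ee_pos: [0.5226, 0.1017, 0.233]
eef_rot: [-0.216, -3.132, -0.0]
force: [0.4, -0.9, -1.6]
finger_gap: 0.26
```

Run:
```python
from h import *
p=wd((.088,0));plan(p[0],p[1],.235,np.arctan2(ex[1],ex[0]))
o=get_obs();im,d=grab_frame('wrist');save('w9',im,1.4);K,T=cam2w('wrist',o)
np.savez('w9.npz',im=im,d=d,K=K,T=T)
```

```text
t 13.9 pos [0.5226 0.1017 0.233 ] q [-0.05 -0.09 -0.02  1.64  0.    0.08] gap 0.26 F [ 0.4 -0.9 -1.6]
shift in tool now [ 0.5   4.59 -0.08] in target frame [ 0.49  4.59 -0.08] turn [ 0.   -0.02 -0.03]
```

View pics/w9.png

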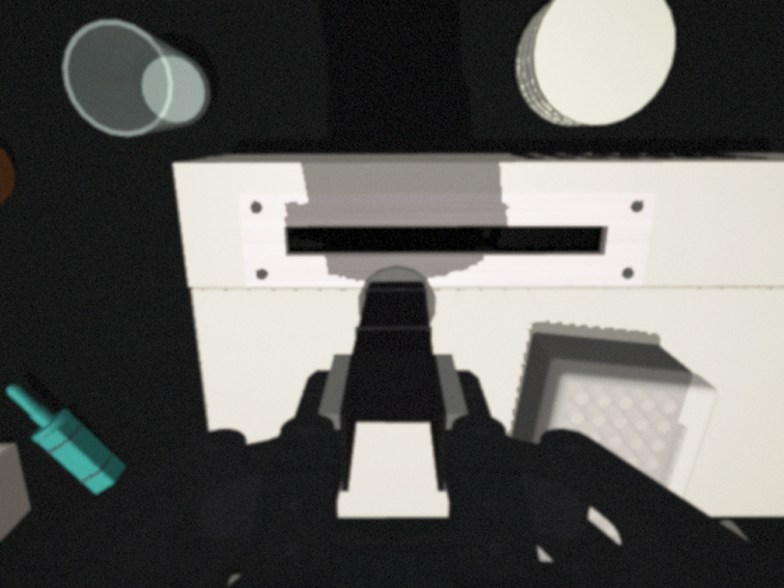

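Run:
```python
from h import *
w=np.load('w9.npz');im,d,K,T=[w[k] for k in('im','d','K','T')]
for u,v in((287,240.5),(605,240),(446,227),(446,253)):
    p=pix2plane(u/1.4,v/1.4,.12,K,T);print(u,v,p.round(4),rd(p).round(4))
# slot via threshold
g=cv2.cvtColor(im,cv2.COLOR_RGB2GRAY);m=np.zeros_like(g);m[155:187,196:440]=(g[155:187,196:440]<45)
n,l,st,ce=cv2.connectedComponentsWithStats(m);i=1+np.argmax(st[1:,4]);v,u=np.nonzero(l==i)
pts=np.array([pix2plane(a,b,.12,K,T)[:2]for a,b in zip(u,v)]);r=rd(pts);print(st[i],r.min(0).round(4),r.max(0).round(4));
e=[(np.median(r[abs(r[:,0]-x)<.004][:,1])) for x in(-.08,-.06,-.04,0.03,.05,.07,.09)];print(np.round(e,4))
o=T@np.linalg.inv(np.array(camera_info('wrist')['mount']))
print('collar c-line at z coll top .209:')
for u in(359,435):
    p=pix2plane(u/1.4,300/1.4,.209,K,T);q=np.linalg.inv(o)@np.r_[p,1];print(q[:3].round(4))
p=pix2plane(397/1.4,267/1.4,.209,K,T);q=np.linalg.inv(o)@np.r_[p,1];print('front edge collar',q[:3].round(4))
for u in(366,427):
    p=pix2plane(u/1.4,283/1.4,.203+.078,K,T);
print(proj((o@np.array([[0,.0,-.046,1],[.012,0,-.046,1],[-.012,0,-.046,1],[.017,0,.024,1],[0,.017,.024,1],[0,-.017,.024,1]]).T).T[:,:3],K,T)*1.4)
```

```text
287 240.5 [0.5033 0.041  0.12  ] [-0.0896 -0.0013]
605 240 [0.5289 0.227  0.12  ] [ 0.0982 -0.0016]
446 227 [0.5082 0.1348 0.12  ] [0.0041 0.0065]
446 253 [0.5238 0.1332 0.12  ] [ 0.0045 -0.0092]
[ 206  162  223   18 3724] [-0.0889 -0.0079] [0.0949 0.0066]
[-0.0006 -0.0007 -0.0008 -0.001  -0.0011 -0.0003 -0.0004]
collar c-line at z coll top .209:
[ 0.0041 -0.0149  0.024 ]
[0.004  0.0175 0.024 ]
front edge collar [0.0186 0.0012 0.024 ]
[[394.88487073 389.93982512]
 [394.91343797 352.89863313]
 [394.85763036 425.26054288]
 [394.01507429 270.74980179]
 [433.66770716 308.90696383]
 [354.34585843 308.98269711]]
```

Slot ends show at (287,240) and (605,240), within about 1 mm of the model. The rod sits about 1.5 mm off the TCP in tool x, and I'll compensate for that.

Run:
```python
from h import *
p=wd((.085,-.0026));plan(p[0],p[1],.205,np.arctan2(ex[1],ex[0]))
```

```text
t 13.95 pos [0.5232 0.1024 0.233 ] q [-0.05 -0.09 -0.02  1.63  0.    0.08] gap 0.261 F [-0.6  1.4 -1.5]
shift in tool now [0.41 4.44 1.12] in target frame [0.4  4.44 1.12] turn [ 0.01 -0.02 -0.02]
```

>>> send_rows(motion=[{"fingers":255,"dx":0.1,"dy":1,"dz":0,"rx":0,"ry":0,"rz":0},{"fingers":255,"dx":0.1,"dy":1,"dz":0,"rx":0,"ry":0,"rz":0},{"fingers":255,"dx":0.1,"dy":1,"dz":0,"rx":0,"ry":0,"rz":0},{"fingers":255,"dx":0.1,"dy":1,"dz":0.5,"rx":0,"ry":0,"rz":0},{"fingers":255,"dx":0,"dy":0.4,"dz":0.5,"rx":0,"ry":0,"rz":0}])

```text
time: 14.45
ee_pos: [0.5294, 0.211, 0.208]
eef_rot: [-0.217, -3.134, 0.0]
force: [0.7, 0.1, -2.1]
finger_gap: 0.257
```

>>> send_rows(motion=[{"fingers":255,"dx":0,"dy":0,"dz":0,"rx":0,"ry":0,"rz":0},{"fingers":255,"dx":0,"dy":0,"dz":0,"rx":0,"ry":0,"rz":0}])

```text
time: 14.65
ee_pos: [0.5292, 0.2088, 0.2083]
eef_rot: [-0.219, -3.133, 0.001]
force: [-0.4, -0.3, -0.9]
finger_gap: 0.261
```

Run:
```python
from h import *
p=wd((.085,-.0026));plan(p[0],p[1],.205,np.arctan2(ex[1],ex[0]))
o=get_obs();im,d=grab_frame('wrist');save('w10',im,1.4);im,d=grab_frame('scene');save('s10',im[100:260,260:480],3.4)
```

```text
t 14.65 pos [0.5292 0.2088 0.2083] q [ 0.15  0.01  0.03  1.59 -0.    0.29] gap 0.261 F [-0.4 -0.3 -0.9]
shift in tool now [0.07 0.19 0.13] in target frame [0.07 0.19 0.13] turn [-0.01 -0.02 -0.05]
```

View pics/w10.png

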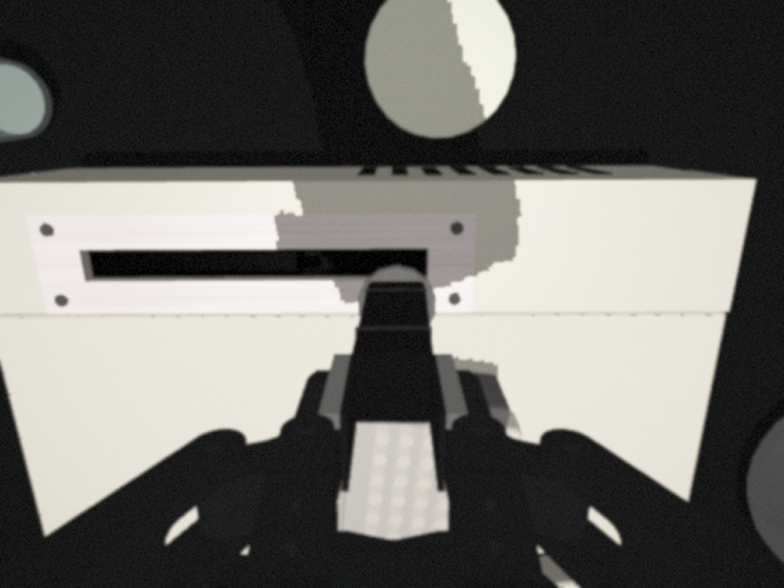

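View pics/s10.png

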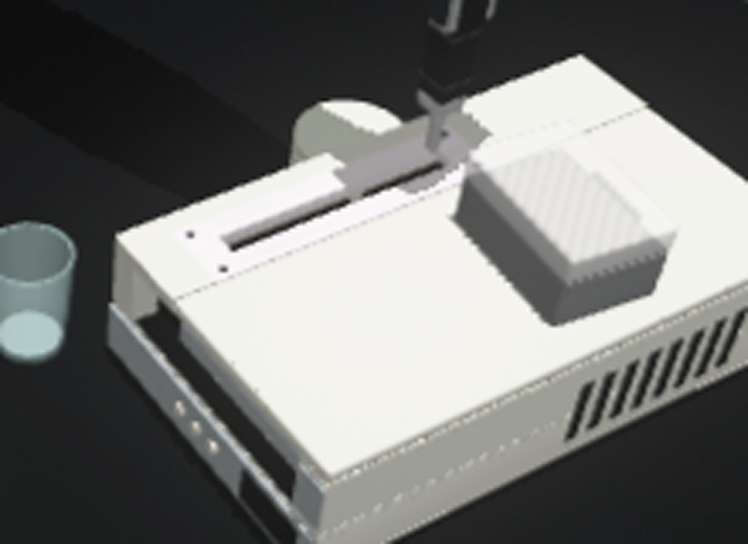

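>>> send_rows(motion=[{"fingers":255,"dx":0.06,"dy":0.2,"dz":0,"rx":0,"ry":0,"rz":0},{"fingers":255,"dx":0,"dy":0,"dz":0.3,"rx":0,"ry":0,"rz":0},{"fingers":255,"dx":0,"dy":0,"dz":0.3,"rx":0,"ry":0,"rz":0},{"fingers":255,"dx":0,"dy":0,"dz":0,"rx":0,"ry":0,"rz":0}])

```text
time: 15.15
ee_pos: [0.5281, 0.2146, 0.1924]
eef_rot: [-0.219, -3.132, 0.001]
force: [0.2, 0.4, -2.1]
finger_gap: 0.26
```

>>> send_rows(motion=[{"fingers":255,"dx":0,"dy":0,"dz":0.25,"rx":0,"ry":0,"rz":0},{"fingers":255,"dx":0,"dy":0,"dz":0.2,"rx":0,"ry":0,"rz":0},{"fingers":255,"dx":0,"dy":0,"dz":0,"rx":0,"ry":0,"rz":0}])

```text
time: 15.45
ee_pos: [0.5283, 0.2147, 0.1817]
eef_rot: [-0.219, -3.133, 0.001]
force: [-0.3, -0.1, -1.8]
finger_gap: 0.26
```

Run:
```python
from h import *
p=wd((.085,-.0026));plan(p[0],p[1],.174,np.arctan2(ex[1],ex[0]));print(rd(get_obs()['ee_pos']))
```

```text
t 15.45 pos [0.5283 0.2147 0.1817] q [ 0.16  0.01 -0.02  1.54 -0.    0.3 ] gap 0.26 F [-0.3 -0.1 -1.8]
shift in tool now [ 0.   -0.04  0.31] in target frame [ 0.   -0.04  0.31] turn [-0.01 -0.01 -0.05]
[ 0.08595388 -0.00267149]
```

>>> send_rows(motion=[{"fingers":255,"dx":0,"dy":0,"dz":0.2,"rx":0,"ry":0,"rz":0},{"fingers":255,"dx":0,"dy":0,"dz":0.15,"rx":0,"ry":0,"rz":0},{"fingers":255,"dx":0,"dy":0,"dz":0,"rx":0,"ry":0,"rz":0},{"fingers":255,"dx":0,"dy":0,"dz":0,"rx":0,"ry":0,"rz":0}])

```text
time: 15.85
ee_pos: [0.5289, 0.2149, 0.1742]
eef_rot: [0.219, 3.134, 0.0]
force: [1.0, 0.3, 0.5]
finger_gap: 0.258
```

Run:
```python
from h import *
p=wd((.085,-.0026));plan(p[0],p[1],.172,np.arctan2(ex[1],ex[0]))
im,d=grab_frame('wrist');save('w11',im,1.4)
print(get_obs()['force'],get_obs()['wrist_torque'])
```

```text
t 15.85 pos [0.5289 0.2149 0.1742] q [ 0.16  0.01 -0.04  1.52 -0.    0.3 ] gap 0.258 F [1.  0.3 0.5]
shift in tool now [ 0.03 -0.05  0.09] in target frame [ 0.03 -0.05  0.09] turn [ 0.    0.01 -0.05]
[-0.63195272  0.56006729  0.08271936] [ 0.05475427 -0.11379689  0.03095705]
```

View pics/w11.png

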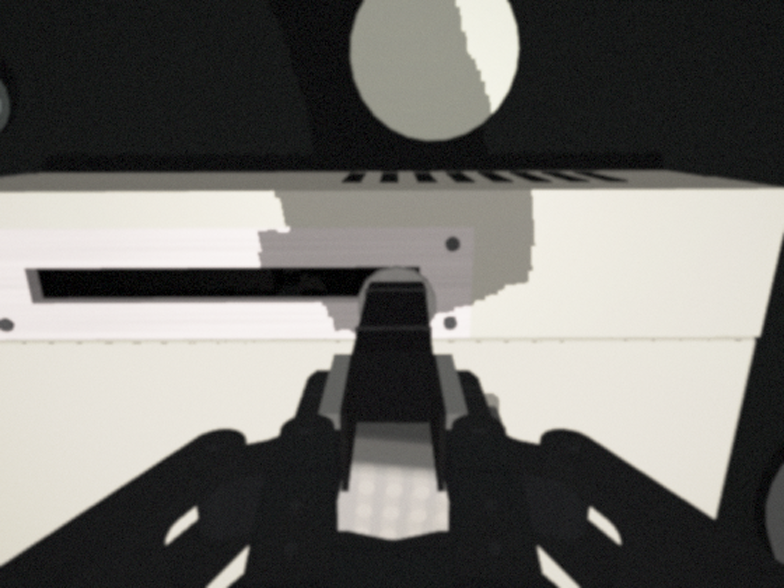

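The nose is in the slot and pressing on the rail. The spring load changed Fz from about -1.8 to about 0. I'll slide towards -x slowly.

>>> send_rows(motion=[{"fingers":255,"dx":0,"dy":-0.15,"dz":0,"rx":0,"ry":0,"rz":0},{"fingers":255,"dx":0,"dy":-0.15,"dz":0,"rx":0,"ry":0,"rz":0},{"fingers":255,"dx":0,"dy":-0.15,"dz":0,"rx":0,"ry":0,"rz":0},{"fingers":255,"dx":0,"dy":0,"dz":0,"rx":0,"ry":0,"rz":0}])

```text
time: 16.3
ee_pos: [0.5272, 0.2031, 0.1741]
eef_rot: [0.22, 3.134, -0.0]
force: [0.4, -0.3, 0.3]
finger_gap: 0.26
```

>>> send_rows(motion=[{"fingers":255,"dx":0,"dy":-0.15,"dz":0,"rx":0,"ry":0,"rz":0},{"fingers":255,"dx":0,"dy":-0.15,"dz":0,"rx":0,"ry":0,"rz":0},{"fingers":255,"dx":0,"dy":-0.15,"dz":0,"rx":0,"ry":0,"rz":0},{"fingers":255,"dx":0,"dy":0,"dz":0,"rx":0,"ry":0,"rz":0}])

```text
time: 16.7
ee_pos: [0.5256, 0.192, 0.174]
eef_rot: [-0.22, -3.134, 0.001]
force: [-0.1, 0.7, 0.5]
finger_gap: 0.26
```

Run:
```python
from h import *
p=wd((.085,-.0026));plan(p[0],p[1],.172,np.arctan2(ex[1],ex[0]))
print(rd(get_obs()['ee_pos']),get_obs()['force'],get_obs()['wrist_torque'])
```

```text
t 16.7 pos [0.5256 0.192  0.174 ] q [ 0.12 -0.02 -0.07  1.52 -0.    0.26] gap 0.26 F [-0.1  0.7  0.5]
shift in tool now [0.02 0.88 0.08] in target frame [0.02 0.88 0.08] turn [-0.   -0.   -0.06]
[ 0.06304537 -0.00304701] [-0.12524391  0.66350558  0.45228608] [0.09371857 0.02472953 0.03775235]
```

>>> send_rows(motion=[{"fingers":255,"dx":0,"dy":-0.15,"dz":0,"rx":0,"ry":0,"rz":0},{"fingers":255,"dx":0,"dy":-0.15,"dz":0,"rx":0,"ry":0,"rz":0},{"fingers":255,"dx":0,"dy":-0.15,"dz":0,"rx":0,"ry":0,"rz":0},{"fingers":255,"dx":0,"dy":0,"dz":0,"rx":0,"ry":0,"rz":0}])

```text
time: 17.1
ee_pos: [0.524, 0.1809, 0.174]
eef_rot: [0.22, 3.134, -0.001]
force: [0.7, 0.1, 0.1]
finger_gap: 0.265
```

>>> send_rows(motion=[{"fingers":255,"dx":0,"dy":-0.15,"dz":0,"rx":0,"ry":0,"rz":0},{"fingers":255,"dx":0,"dy":-0.15,"dz":0,"rx":0,"ry":0,"rz":0},{"fingers":255,"dx":0,"dy":-0.15,"dz":0,"rx":0,"ry":0,"rz":0},{"fingers":255,"dx":0,"dy":0,"dz":0,"rx":0,"ry":0,"rz":0}])

```text
time: 17.5
ee_pos: [0.5225, 0.1697, 0.174]
eef_rot: [-0.22, -3.134, 0.001]
force: [0.2, 0.2, -0.3]
finger_gap: 0.264
```

>>> send_rows(motion=[{"fingers":255,"dx":0,"dy":-0.15,"dz":0,"rx":0,"ry":0,"rz":0},{"fingers":255,"dx":0,"dy":-0.15,"dz":0,"rx":0,"ry":0,"rz":0},{"fingers":255,"dx":0,"dy":-0.15,"dz":0,"rx":0,"ry":0,"rz":0},{"fingers":255,"dx":0,"dy":0,"dz":0,"rx":0,"ry":0,"rz":0}])

```text
time: 17.9
ee_pos: [0.5208, 0.1585, 0.1738]
eef_rot: [-0.22, -3.133, 0.001]
force: [0.6, -0.7, -1.8]
finger_gap: 0.26
```

Run:
```python
from h import *
p=wd((.085,-.0026));plan(p[0],p[1],.172,np.arctan2(ex[1],ex[0]))
print(rd(get_obs()['ee_pos']),get_obs()['force'],get_obs()['wrist_torque'])
```

```text
t 17.9 pos [0.5208 0.1585 0.1738] q [ 0.06 -0.07 -0.11  1.53 -0.    0.2 ] gap 0.26 F [ 0.6 -0.7 -1.8]
shift in tool now [0.02 2.23 0.07] in target frame [0.01 2.23 0.07] turn [-0.01 -0.   -0.06]
[ 0.02919973 -0.00275329] [ 0.62713897 -0.72455871 -1.78235964] [ 0.02913907  0.01379015 -0.03889259]
```

Fz is back to -1.8 N, so the nose dropped near x = 30 mm. I'll lower it 8 mm to seat it deeper.

>>> send_rows(motion=[{"fingers":255,"dx":0,"dy":0,"dz":0.16,"rx":0,"ry":0,"rz":0},{"fingers":255,"dx":0,"dy":0,"dz":0.16,"rx":0,"ry":0,"rz":0},{"fingers":255,"dx":0,"dy":0,"dz":0,"rx":0,"ry":0,"rz":0},{"fingers":255,"dx":0,"dy":0,"dz":0,"rx":0,"ry":0,"rz":0}])

```text
time: 18.3
ee_pos: [0.5207, 0.1592, 0.1657]
eef_rot: [-0.219, -3.133, 0.0]
force: [0.6, 1.1, -1.6]
finger_gap: 0.263
```

>>> send_rows(motion=[{"fingers":255,"dx":0,"dy":-0.15,"dz":0,"rx":0,"ry":0,"rz":0},{"fingers":255,"dx":0,"dy":-0.2,"dz":0,"rx":0,"ry":0,"rz":0},{"fingers":255,"dx":0,"dy":-0.2,"dz":0,"rx":0,"ry":0,"rz":0},{"fingers":255,"dx":0,"dy":-0.2,"dz":0,"rx":0,"ry":0,"rz":0}])

```text
time: 18.7
ee_pos: [0.5184, 0.1412, 0.1661]
eef_rot: [0.218, 3.134, 0.004]
force: [1.2, 5.5, -3.4]
finger_gap: 0.258
```

Run:
```python
from h import *
p=wd((-.115,-.0026));plan(p[0],p[1],.166,np.arctan2(ex[1],ex[0]))
print(rd(get_obs()['ee_pos']),get_obs()['force'],get_obs()['wrist_torque'])
im,d=grab_frame('scene');save('s12',im[100:260,260:480],3.4)
```

```text
t 18.7 pos [0.5184 0.1412 0.1661] q [ 0.02 -0.09 -0.15  1.51  0.    0.16] gap 0.258 F [ 1.2  5.5 -3.4]
shift in tool now [-0.01 -5.07 -0.01] in target frame [ 0.01 -5.07  0.01] turn [ 0.03  0.   -0.04]
[ 0.01175337 -0.00275484] [ 1.24294016  5.54065702 -3.3727997 ] [ 1.66878783 -0.24033038  0.01078446]
```

View pics/s12.png

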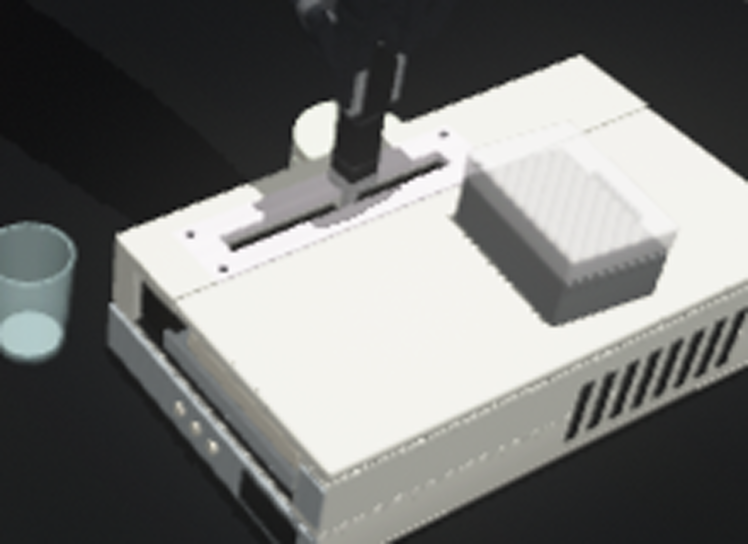

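It has caught: 5.5 N of drag, and the tray is moving in the opening. I'll keep drawing it out.

>>> send_rows(motion=[{"fingers":255,"dx":0,"dy":-0.25,"dz":0,"rx":0,"ry":0,"rz":0},{"fingers":255,"dx":0,"dy":-0.3,"dz":0,"rx":0,"ry":0,"rz":0},{"fingers":255,"dx":0,"dy":-0.3,"dz":0,"rx":0,"ry":0,"rz":0},{"fingers":255,"dx":0,"dy":-0.3,"dz":0,"rx":0,"ry":0,"rz":0},{"fingers":255,"dx":0,"dy":-0.3,"dz":0,"rx":0,"ry":0,"rz":0}])

```text
time: 19.25
ee_pos: [0.5134, 0.1051, 0.1661]
eef_rot: [0.218, 3.134, 0.003]
force: [1.2, 5.8, -2.4]
finger_gap: 0.26
```

>>> send_rows(motion=[{"fingers":255,"dx":0,"dy":-0.3,"dz":0,"rx":0,"ry":0,"rz":0},{"fingers":255,"dx":0,"dy":-0.3,"dz":0,"rx":0,"ry":0,"rz":0},{"fingers":255,"dx":0,"dy":-0.15,"dz":0,"rx":0,"ry":0,"rz":0}])

```text
time: 19.55
ee_pos: [0.5107, 0.0862, 0.1661]
eef_rot: [0.219, 3.134, 0.002]
force: [0.3, 5.2, -3.2]
finger_gap: 0.262
```

Run:
```python
from h import *
p=wd((-.08,-.0026));plan(p[0],p[1],.166,np.arctan2(ex[1],ex[0]))
print(rd(get_obs()['ee_pos']),get_obs()['wrist_torque'])
```

```text
t 19.55 pos [0.5107 0.0862 0.1661] q [-0.09 -0.15 -0.21  1.52  0.    0.05] gap 0.262 F [ 0.3  5.2 -3.2]
shift in tool now [-0.01 -1.45  0.  ] in target frame [-0.   -1.45  0.  ] turn [ 0.02  0.   -0.05]
[-0.04374243 -0.00255408] [ 1.65855927 -0.37425155 -0.0500417 ]
```

Rod x is about -43 mm. Continuing slowly while watching for the stop.

>>> send_rows(motion=[{"fingers":255,"dx":0,"dy":-0.15,"dz":0,"rx":0,"ry":0,"rz":0},{"fingers":255,"dx":0,"dy":-0.15,"dz":0,"rx":0,"ry":0,"rz":0},{"fingers":255,"dx":0,"dy":-0.15,"dz":0,"rx":0,"ry":0,"rz":0}])

```text
time: 19.85
ee_pos: [0.5092, 0.0754, 0.1661]
eef_rot: [0.218, 3.134, 0.002]
force: [1.2, 5.3, -3.0]
finger_gap: 0.259
```

>>> send_rows(motion=[{"fingers":255,"dx":0,"dy":-0.12,"dz":0,"rx":0,"ry":0,"rz":0},{"fingers":255,"dx":0,"dy":-0.12,"dz":0,"rx":0,"ry":0,"rz":0}])

```text
time: 20.05
ee_pos: [0.5084, 0.0694, 0.1661]
eef_rot: [0.218, 3.134, 0.002]
force: [1.9, 5.7, -2.1]
finger_gap: 0.26
```

>>> send_rows(motion=[{"fingers":255,"dx":0,"dy":-0.12,"dz":0,"rx":0,"ry":0,"rz":0},{"fingers":255,"dx":0,"dy":-0.12,"dz":0,"rx":0,"ry":0,"rz":0}])

```text
time: 20.25
ee_pos: [0.5075, 0.0634, 0.1661]
eef_rot: [0.218, 3.134, 0.002]
force: [0.4, 4.1, -3.0]
finger_gap: 0.263
```

Run:
```python
from h import *
p=wd((-.08,-.0026));plan(p[0],p[1],.166,np.arctan2(ex[1],ex[0]))
print(rd(get_obs()['ee_pos']),get_obs()['wrist_torque'])
```

```text
t 20.25 pos [0.5075 0.0634 0.1661] q [-0.13 -0.17 -0.22  1.52  0.    0.01] gap 0.263 F [ 0.4  4.1 -3. ]
shift in tool now [-0.01 -0.53  0.  ] in target frame [-0.01 -0.53  0.  ] turn [ 0.01  0.   -0.05]
[-0.06673685 -0.0024354 ] [ 1.61112694 -0.36143326 -0.05982733]
```

>>> send_rows(motion=[{"fingers":255,"dx":0,"dy":-0.1,"dz":0,"rx":0,"ry":0,"rz":0},{"fingers":255,"dx":0,"dy":-0.1,"dz":0,"rx":0,"ry":0,"rz":0}])

```text
time: 20.45
ee_pos: [0.5068, 0.0584, 0.1661]
eef_rot: [0.219, 3.134, 0.001]
force: [1.2, 4.7, -1.1]
finger_gap: 0.259
```

>>> send_rows(motion=[{"fingers":255,"dx":0,"dy":-0.1,"dz":0,"rx":0,"ry":0,"rz":0},{"fingers":255,"dx":0,"dy":-0.08,"dz":0,"rx":0,"ry":0,"rz":0}])

```text
time: 20.65
ee_pos: [0.5062, 0.0539, 0.1661]
eef_rot: [0.219, 3.134, 0.001]
force: [1.4, 4.3, -2.2]
finger_gap: 0.261
```

Run:
```python
from h import *
p=wd((-.08,-.0026));plan(p[0],p[1],.166,np.arctan2(ex[1],ex[0]))
print(rd(get_obs()['ee_pos']),get_obs()['wrist_torque'])
im,d=grab_frame('scene');save('s13',im[100:280,220:460],3.2)
im,d=grab_frame('top');save('t13',im,1.4);K,T=cam2w('top');P=cloud(d,K,T)
r=rd(P);z=P[...,2];m=(r[...,1]>-.16)&(r[...,1]<-.02)&(z>.05)&(z<.12)&(r[...,0]<-.155)&(r[...,0]>-.27)
print(m.sum(),np.percentile(r[m][:,0],[0.5,2,5]))
```

```text
t 20.65 pos [0.5062 0.0539 0.1661] q [-0.15 -0.18 -0.23  1.52  0.   -0.01] gap 0.261 F [ 1.4  4.3 -2.2]
shift in tool now [-0.01 -0.15  0.  ] in target frame [-0.01 -0.15  0.  ] turn [ 0.01  0.   -0.05]
[-0.0763478  -0.00237921] [ 1.56129013 -0.37055626 -0.03697115]
1374 [-0.23392883 -0.23282634 -0.23039281]
```

View pics/s13.png

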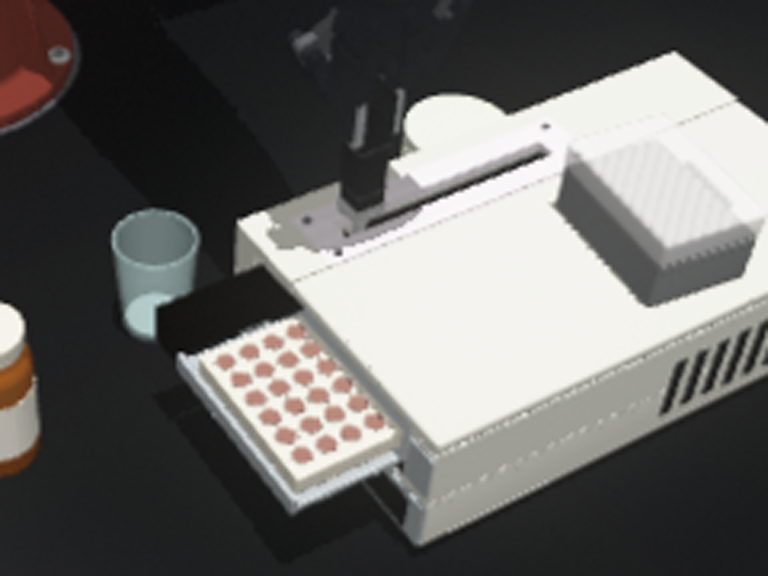

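The tray is out about 110 mm, with its front edge at about -234 mm. I'll pull the rest until the force rises.

>>> send_rows(motion=[{"fingers":255,"dx":0,"dy":-0.08,"dz":0,"rx":0,"ry":0,"rz":0},{"fingers":255,"dx":0,"dy":-0.08,"dz":0,"rx":0,"ry":0,"rz":0}])

```text
time: 20.95
ee_pos: [0.5056, 0.05, 0.1661]
eef_rot: [0.218, 3.134, 0.001]
force: [0.8, 4.7, -2.2]
finger_gap: 0.259
```

>>> send_rows(motion=[{"fingers":255,"dx":0,"dy":-0.08,"dz":0,"rx":0,"ry":0,"rz":0},{"fingers":255,"dx":0,"dy":0,"dz":0,"rx":0,"ry":0,"rz":0}])

```text
time: 21.15
ee_pos: [0.5053, 0.0477, 0.1661]
eef_rot: [0.219, 3.134, 0.0]
force: [1.6, 3.9, -1.7]
finger_gap: 0.258
```

Run:
```python
from h import *
p=wd((-.08,-.0026));plan(p[0],p[1],.166,np.arctan2(ex[1],ex[0]))
print(rd(get_obs()['ee_pos']),get_obs()['wrist_torque'])
```

```text
t 21.15 pos [0.5053 0.0477 0.1661] q [-0.16 -0.18 -0.23  1.52  0.   -0.02] gap 0.258 F [ 1.6  3.9 -1.7]
shift in tool now [-0.01  0.1   0.  ] in target frame [-0.01  0.1   0.  ] turn [ 0.    0.   -0.05]
[-0.08262157 -0.00239169] [ 1.3498202  -0.32403438  0.01265316]
```

Run:
```python
from h import *
o=get_obs();im,d=grab_frame('wrist');save('w14',im,1.4)
im,d=grab_frame('top');save('t14',im[130:260,180:300],4.5);K,T=cam2w('top');P=cloud(d,K,T)
r=rd(P);z=P[...,2];m=(r[...,1]>-.16)&(r[...,1]<-.02)&(z>.05)&(z<.12)&(r[...,0]<-.155)&(r[...,0]>-.27)
print(m.sum(),np.percentile(r[m][:,0],[0.5,2,5]))
```

```text
1472 [-0.23990047 -0.2386305  -0.23606377]
```

View pics/w14.png

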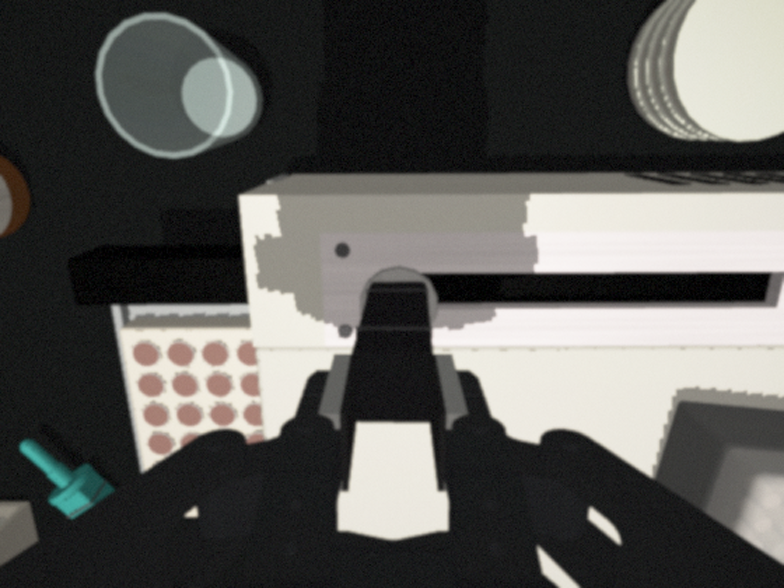

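View pics/t14.png

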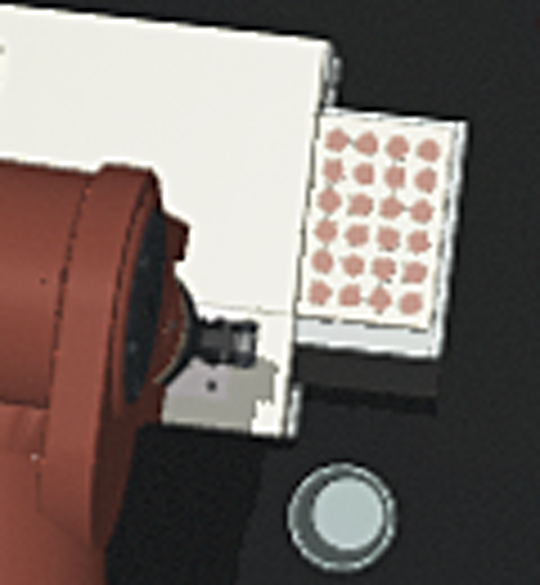

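>>> send_rows(motion=[{"fingers":255,"dx":0,"dy":-0.08,"dz":0,"rx":0,"ry":0,"rz":0},{"fingers":255,"dx":0,"dy":0,"dz":0,"rx":0,"ry":0,"rz":0}])

```text
time: 21.45
ee_pos: [0.5051, 0.0457, 0.1661]
eef_rot: [0.219, 3.134, -0.0]
force: [0.3, 4.2, -1.6]
finger_gap: 0.259
```

>>> send_rows(motion=[{"fingers":255,"dx":0,"dy":-0.08,"dz":0,"rx":0,"ry":0,"rz":0},{"fingers":255,"dx":0,"dy":0,"dz":0,"rx":0,"ry":0,"rz":0}])

```text
time: 21.65
ee_pos: [0.5048, 0.044, 0.1661]
eef_rot: [0.219, 3.134, 0.001]
force: [2.0, 5.9, -1.9]
finger_gap: 0.26
```

Run:
```python
from h import *
p=wd((-.08,-.0026));plan(p[0],p[1],.166,np.arctan2(ex[1],ex[0]))
print(rd(get_obs()['ee_pos']),get_obs()['wrist_torque'])
im,d=grab_frame('top');K,T=cam2w('top');P=cloud(d,K,T)
r=rd(P);z=P[...,2];m=(r[...,1]>-.16)&(r[...,1]<-.02)&(z>.05)&(z<.12)&(r[...,0]<-.155)&(r[...,0]>-.27)
print(m.sum(),np.percentile(r[m][:,0],[0.5,2,5]))
```

```text
t 21.65 pos [0.5048 0.044  0.1661] q [-0.17 -0.19 -0.24  1.52  0.   -0.03] gap 0.26 F [ 2.   5.9 -1.9]
shift in tool now [-0.01  0.26  0.  ] in target frame [-0.01  0.26  0.  ] turn [ 0.01  0.   -0.05]
[-0.08641127 -0.00236947] [ 1.72824252 -0.42527297 -0.04582235]
1531 [-0.24330316 -0.2419546  -0.23923742]
```

>>> send_rows(motion=[{"fingers":255,"dx":0,"dy":-0.08,"dz":0,"rx":0,"ry":0,"rz":0},{"fingers":255,"dx":0,"dy":-0.06,"dz":0,"rx":0,"ry":0,"rz":0}])

```text
time: 21.9
ee_pos: [0.5045, 0.0417, 0.1661]
eef_rot: [0.218, 3.134, 0.005]
force: [2.4, 11.0, -1.5]
finger_gap: 0.261
```

Run:
```python
from h import *
p=wd((-.08,-.0026));plan(p[0],p[1],.166,np.arctan2(ex[1],ex[0]))
print(rd(get_obs()['ee_pos']),get_obs()['wrist_torque'])
im,d=grab_frame('top');K,T=cam2w('top');P=cloud(d,K,T)
r=rd(P);z=P[...,2];m=(r[...,1]>-.16)&(r[...,1]<-.02)&(z>.05)&(z<.12)&(r[...,0]<-.155)&(r[...,0]>-.27)
print(m.sum(),np.percentile(r[m][:,0],[0.5,2,5]))
```

```text
t 21.9 pos [0.5045 0.0417 0.1661] q [-0.18 -0.19 -0.24  1.52  0.   -0.04] gap 0.261 F [ 2.4 11.  -1.5]
shift in tool now [-0.01  0.35  0.  ] in target frame [-0.01  0.35  0.  ] turn [ 0.04  0.   -0.04]
[-0.08869859 -0.00235862] [ 3.58035005 -0.76650033 -0.01106153]
1530 [-0.24334446 -0.24193227 -0.23933642]
```

The force rose to 11 N and the edge stayed at -243 mm, so the tray is at its stop. I'll unload the nose and lift the rod out.

>>> send_rows(motion=[{"fingers":255,"dx":0,"dy":0.12,"dz":0,"rx":0,"ry":0,"rz":0},{"fingers":255,"dx":0,"dy":0,"dz":-0.3,"rx":0,"ry":0,"rz":0},{"fingers":255,"dx":0,"dy":0,"dz":-0.6,"rx":0,"ry":0,"rz":0},{"fingers":255,"dx":0,"dy":0,"dz":-1,"rx":0,"ry":0,"rz":0},{"fingers":255,"dx":0,"dy":0,"dz":-1,"rx":0,"ry":0,"rz":0}])

```text
time: 22.45
ee_pos: [0.5044, 0.0423, 0.2399]
eef_rot: [-0.22, -3.134, 0.004]
force: [0.8, 0.4, -1.6]
finger_gap: 0.262
```

Run:
```python
from h import *
plan(.5527,-.3845,.236,np.arctan2(ex[1],ex[0]))
im,d=grab_frame('scene');save('s15',im[60:260,220:480],3)
o=get_obs();im,d=grab_frame('wrist');save('w15',im,1.4)
im,d=grab_frame('top');K,T=cam2w('top');P=cloud(d,K,T)
r=rd(P);z=P[...,2];m=(r[...,1]>-.16)&(r[...,1]<-.02)&(z>.05)&(z<.12)&(r[...,0]<-.155)&(r[...,0]>-.27)
print(m.sum(),np.percentile(r[m][:,0],[0.5,2,5]))
```

```text
t 22.45 pos [0.5044 0.0423 0.2399] q [-0.17 -0.17 -0.08  1.65 -0.   -0.03] gap 0.262 F [ 0.8  0.4 -1.6]
shift in tool now [ -4.29 -16.64   0.2 ] in target frame [ -4.21 -16.66   0.16] turn [-0.03 -0.   -0.06]
1528 [-0.24330464 -0.24196538 -0.23916739]
```

View pics/s15.png

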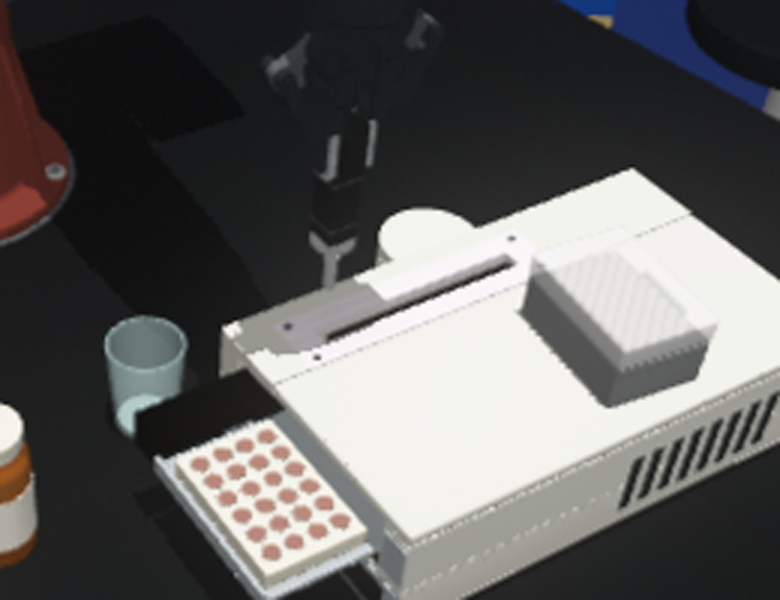

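View pics/w15.png

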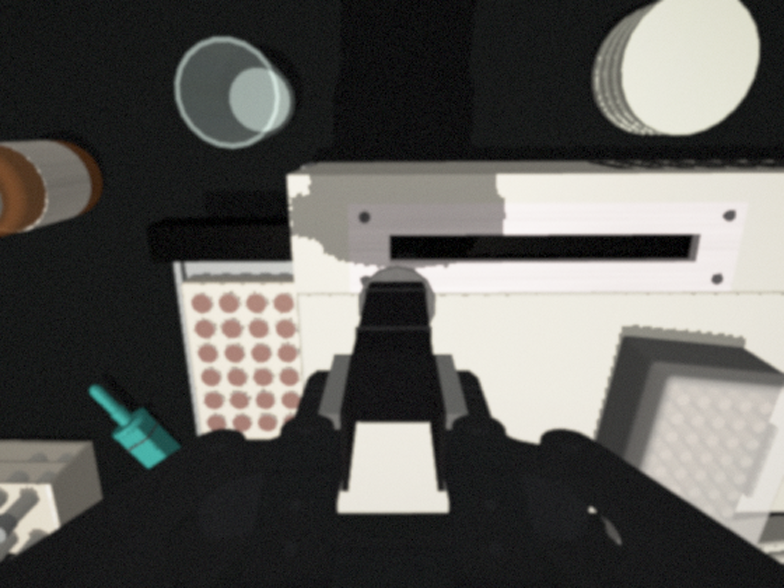

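The tray stays out, with its front edge at -243 mm, and the rod is free of the slot. Carrying it back.

>>> send_rows(motion=[{"fingers":255,"dx":-0.2,"dy":-0.5,"dz":0,"rx":0,"ry":0,"rz":0},{"fingers":255,"dx":-0.3,"dy":-1,"dz":0,"rx":0,"ry":0,"rz":0},{"fingers":255,"dx":-0.3,"dy":-1,"dz":0,"rx":0,"ry":0,"rz":0},{"fingers":255,"dx":-0.3,"dy":-1,"dz":0,"rx":0,"ry":0,"rz":0},{"fingers":255,"dx":-0.3,"dy":-1,"dz":0,"rx":0,"ry":0,"rz":0}])

```text
time: 23.1
ee_pos: [0.5231, -0.0751, 0.2372]
eef_rot: [-0.219, -3.132, 0.001]
force: [-0.8, 0.6, -1.3]
finger_gap: 0.261
```

>>> send_rows(motion=[{"fingers":255,"dx":-0.3,"dy":-1,"dz":0,"rx":0,"ry":0,"rz":0},{"fingers":255,"dx":-0.3,"dy":-1,"dz":0,"rx":0,"ry":0,"rz":0},{"fingers":255,"dx":-0.3,"dy":-1,"dz":0,"rx":0,"ry":0,"rz":0},{"fingers":255,"dx":-0.3,"dy":-1,"dz":0,"rx":0,"ry":0,"rz":0},{"fingers":255,"dx":-0.3,"dy":-1,"dz":0,"rx":0,"ry":0,"rz":0}])

```text
time: 23.6
ee_pos: [0.5426, -0.2041, 0.2371]
eef_rot: [-0.22, -3.132, 0.0]
force: [-0.5, -0.1, -2.0]
finger_gap: 0.259
```

>>> send_rows(motion=[{"fingers":255,"dx":-0.3,"dy":-1,"dz":0,"rx":0,"ry":0,"rz":0},{"fingers":255,"dx":-0.3,"dy":-1,"dz":0,"rx":0,"ry":0,"rz":0},{"fingers":255,"dx":-0.3,"dy":-1,"dz":0,"rx":0,"ry":0,"rz":0},{"fingers":255,"dx":-0.2,"dy":-1,"dz":0,"rx":0,"ry":0,"rz":0},{"fingers":255,"dx":-0.2,"dy":-0.7,"dz":0,"rx":0,"ry":0,"rz":0}])

```text
time: 24.1
ee_pos: [0.5581, -0.3254, 0.2367]
eef_rot: [-0.221, -3.131, -0.001]
force: [-0.8, 0.1, -2.4]
finger_gap: 0.259
```

>>> send_rows(motion=[{"fingers":255,"dx":0,"dy":0,"dz":0,"rx":0,"ry":0,"rz":0},{"fingers":255,"dx":0,"dy":0,"dz":0,"rx":0,"ry":0,"rz":0}])

```text
time: 24.3
ee_pos: [0.5585, -0.3234, 0.2372]
eef_rot: [-0.22, -3.132, -0.002]
force: [1.0, -0.2, -0.8]
finger_gap: 0.258
```

Run:
```python
from h import *
plan(.5524,-.3843,.236,np.arctan2(ex[1],ex[0]))
```

```text
t 24.3 pos [ 0.5585 -0.3234  0.2372] q [-0.73  0.27  0.36  1.66 -0.   -0.59] gap 0.258 F [ 1.  -0.2 -0.8]
shift in tool now [-0.1  -2.45  0.04] in target frame [-0.09 -2.45  0.05] turn [ 0.01 -0.02 -0.06]
```

>>> send_rows(motion=[{"fingers":255,"dx":-0.1,"dy":-0.9,"dz":0,"rx":0,"ry":0,"rz":0},{"fingers":255,"dx":0,"dy":-0.9,"dz":0,"rx":0,"ry":0,"rz":0},{"fingers":255,"dx":0,"dy":-0.65,"dz":0,"rx":0,"ry":0,"rz":0},{"fingers":255,"dx":0,"dy":0,"dz":0,"rx":0,"ry":0,"rz":0},{"fingers":255,"dx":0,"dy":0,"dz":0,"rx":0,"ry":0,"rz":0}])

```text
time: 24.8
ee_pos: [0.5532, -0.3835, 0.2384]
eef_rot: [-0.219, -3.134, -0.001]
force: [0.6, 0.7, -1.5]
finger_gap: 0.255
```

Run:
```python
from h import *
plan(.5524,-.3843,.15,np.arctan2(ex[1],ex[0]))
im,d=grab_frame('scene');save('s16',im[150:330,110:310],3.2)
o=get_obs();im,d=grab_frame('wrist');save('w16',im,1.4)
```

```text
t 24.8 pos [ 0.5532 -0.3835  0.2384] q [-0.8   0.36  0.47  1.68  0.   -0.66] gap 0.255 F [ 0.6  0.7 -1.5]
shift in tool now [ 0.02 -0.04  3.54] in target frame [ 0.03 -0.04  3.54] turn [ 0.01 -0.   -0.05]
```

View pics/s16.png

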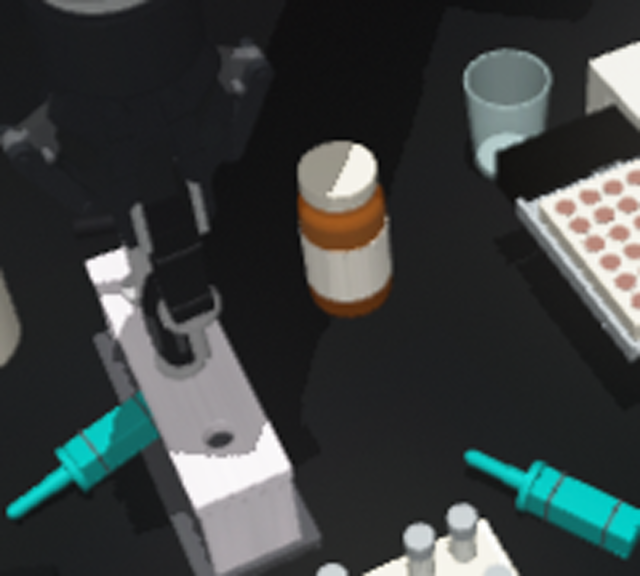

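View pics/w16.png

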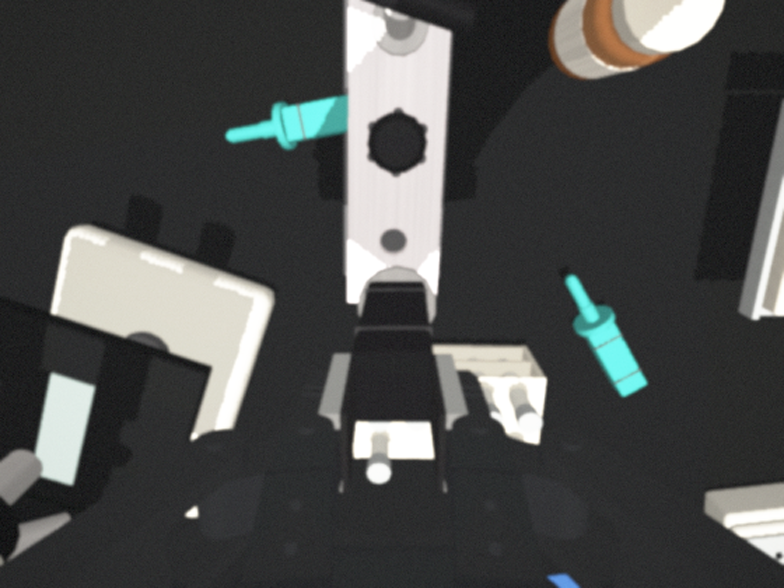

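Run:
```python
from h import *
im=cv2.imread('pics/w16.png');g=cv2.cvtColor(im,cv2.COLOR_BGR2GRAY)[215:262,368:420];m=(g<140).astype(np.uint8)
n,l,st,ce=cv2.connectedComponentsWithStats(m);print(st,ce)
K,T=cam2w('wrist');o=get_obs();i=[k for k in range(1,n) if 200<st[k,4]<900]
for k in i:
    c=ce[k]+[368,215];p=pix2plane((c[0]+.5)/1.4-.5,(c[1]+.5)/1.4-.5,.09,K,T)
    M=np.array(camera_info('wrist')['mount']);W=T@np.linalg.inv(M);print(c,p,(np.linalg.inv(W)@np.r_[p,1])[:3])
```

```text
[[   0    0   52   47 2015]
 [  13   15   25   22  429]] [[25.62034739 22.49776675]
 [24.93473193 25.35897436]]
[392.93473193 240.35897436] [ 0.5504951  -0.38294177  0.09      ] [ 0.00298452 -0.000379    0.14871298]
```

The hole shows at (393,240), within about 2 mm of the rod axis. I'll trim by 1 mm and lower the rod.

>>> send_rows(motion=[{"fingers":255,"dx":0.04,"dy":-0.04,"dz":0.3,"rx":0,"ry":0,"rz":0},{"fingers":255,"dx":0,"dy":0,"dz":0.8,"rx":0,"ry":0,"rz":0},{"fingers":255,"dx":0,"dy":0,"dz":0.4,"rx":0,"ry":0,"rz":0},{"fingers":255,"dx":0,"dy":0,"dz":0,"rx":0,"ry":0,"rz":0},{"fingers":255,"dx":0,"dy":0,"dz":0,"rx":0,"ry":0,"rz":0}])

```text
time: 25.4
ee_pos: [0.5521, -0.3844, 0.2012]
eef_rot: [-0.218, -3.134, -0.0]
force: [-0.2, -0.0, -1.1]
finger_gap: 0.259
```

Run:
```python
from h import *
plan(.5524,-.3843,.1215,np.arctan2(ex[1],ex[0]))
o=get_obs();im,d=grab_frame('wrist');save('w17',im,1.4)
im,d=grab_frame('scene');save('s17',im[180:290,140:250],5)
```

```text
t 25.4 pos [ 0.5521 -0.3844  0.2012] q [-0.8   0.34  0.38  1.61 -0.   -0.66] gap 0.259 F [-0.2 -0.  -1.1]
shift in tool now [-0.01  0.01  3.19] in target frame [-0.01  0.01  3.19] turn [ 0.   -0.   -0.05]
```

View pics/s17.png

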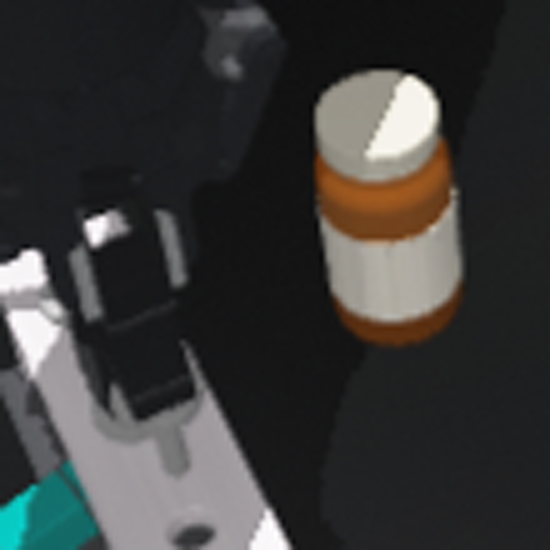

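>>> send_rows(motion=[{"fingers":255,"dx":0,"dy":0,"dz":0.5,"rx":0,"ry":0,"rz":0},{"fingers":255,"dx":0,"dy":0,"dz":0.5,"rx":0,"ry":0,"rz":0},{"fingers":255,"dx":0,"dy":0,"dz":0.5,"rx":0,"ry":0,"rz":0},{"fingers":255,"dx":0,"dy":0,"dz":0.3,"rx":0,"ry":0,"rz":0},{"fingers":255,"dx":0,"dy":0,"dz":0,"rx":0,"ry":0,"rz":0}])

```text
time: 26.0
ee_pos: [0.5514, -0.384, 0.1539]
eef_rot: [-0.219, -3.132, -0.003]
force: [-0.7, 0.2, -2.2]
finger_gap: 0.26
```

Run:
```python
from h import *
plan(.5524,-.3843,.1215,np.arctan2(ex[1],ex[0]))
im,d=grab_frame('scene');save('s18',im[180:290,140:250],5)
```

```text
t 26.0 pos [ 0.5514 -0.384   0.1539] q [-0.8   0.33  0.28  1.52 -0.   -0.66] gap 0.26 F [-0.7  0.2 -2.2]
shift in tool now [-0.04 -0.01  1.29] in target frame [-0.04 -0.01  1.29] turn [ 0.02 -0.03 -0.05]
```

View pics/s18.png

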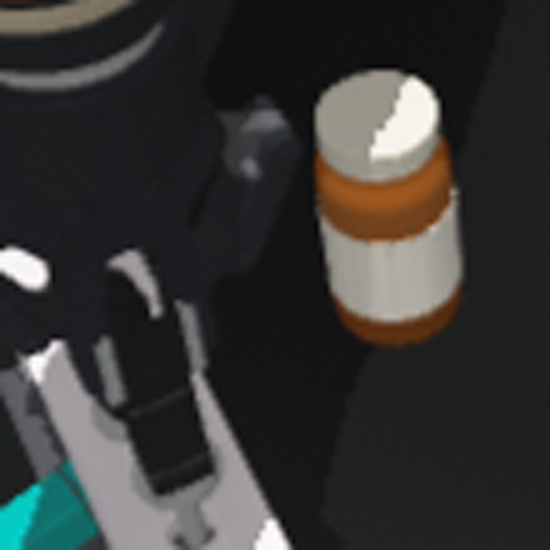

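The nose is in the hole with no contact force. Going down to the collar.

>>> send_rows(motion=[{"fingers":255,"dx":-0.03,"dy":0,"dz":0.4,"rx":0,"ry":0,"rz":0},{"fingers":255,"dx":0,"dy":0,"dz":0.4,"rx":0,"ry":0,"rz":0},{"fingers":255,"dx":0,"dy":0,"dz":0.25,"rx":0,"ry":0,"rz":0},{"fingers":255,"dx":0,"dy":0,"dz":0,"rx":0,"ry":0,"rz":0},{"fingers":255,"dx":0,"dy":0,"dz":0,"rx":0,"ry":0,"rz":0}])

```text
time: 26.55
ee_pos: [0.5528, -0.3848, 0.1297]
eef_rot: [-0.219, -3.134, -0.0]
force: [-0.2, -0.3, -1.8]
finger_gap: 0.26
```

Run:
```python
from h import *
plan(.5527,-.3843,.1205,np.arctan2(ex[1],ex[0]))
```

```text
t 26.55 pos [ 0.5528 -0.3848  0.1297] q [-0.8   0.33  0.23  1.48 -0.   -0.66] gap 0.26 F [-0.2 -0.3 -1.8]
shift in tool now [0.01 0.02 0.37] in target frame [0.01 0.02 0.37] turn [ 0.   -0.   -0.05]
```

>>> send_rows(motion=[{"fingers":255,"dx":0,"dy":0.02,"dz":0.2,"rx":0,"ry":0,"rz":0},{"fingers":255,"dx":0,"dy":0,"dz":0.12,"rx":0,"ry":0,"rz":0},{"fingers":255,"dx":0,"dy":0,"dz":0,"rx":0,"ry":0,"rz":0}])

```text
time: 26.85
ee_pos: [0.5528, -0.3842, 0.1212]
eef_rot: [-0.219, -3.133, -0.001]
force: [-0.1, 0.3, -1.2]
finger_gap: 0.261
```

>>> send_rows(motion=[{"fingers":255,"dx":0,"dy":0,"dz":0.05,"rx":0,"ry":0,"rz":0},{"fingers":255,"dx":0,"dy":0,"dz":0,"rx":0,"ry":0,"rz":0}])

```text
time: 27.05
ee_pos: [0.553, -0.3844, 0.1206]
eef_rot: [0.219, 3.134, -0.0]
force: [0.0, 0.2, -1.0]
finger_gap: 0.258
```

Back at the grip height. Releasing gently.

>>> send_rows(motion=[{"fingers":255,"dx":0,"dy":0,"dz":0.03,"rx":0,"ry":0,"rz":0},{"fingers":150,"dx":0,"dy":0,"dz":0,"rx":0,"ry":0,"rz":0},{"fingers":100,"dx":0,"dy":0,"dz":0,"rx":0,"ry":0,"rz":0},{"fingers":40,"dx":0,"dy":0,"dz":0,"rx":0,"ry":0,"rz":0},{"fingers":0,"dx":0,"dy":0,"dz":0,"rx":0,"ry":0,"rz":0}])

```text
time: 27.55
ee_pos: [0.553, -0.3844, 0.1199]
eef_rot: [0.219, 3.134, -0.0]
force: [0.2, -0.4, -1.0]
finger_gap: 0.899
```

>>> send_rows(motion=[{"fingers":0,"dx":0,"dy":0,"dz":0,"rx":0,"ry":0,"rz":0},{"fingers":0,"dx":0,"dy":0,"dz":-0.3,"rx":0,"ry":0,"rz":0},{"fingers":0,"dx":0,"dy":0,"dz":-0.8,"rx":0,"ry":0,"rz":0},{"fingers":0,"dx":0,"dy":0,"dz":-1,"rx":0,"ry":0,"rz":0},{"fingers":0,"dx":0,"dy":0,"dz":-1,"rx":0,"ry":0,"rz":0}])

```text
time: 28.05
ee_pos: [0.5529, -0.3842, 0.1987]
eef_rot: [0.219, 3.134, -0.0]
force: [-0.1, 0.1, 0.4]
finger_gap: 1.0
```

>>> send_rows(motion=[{"fingers":0,"dx":0,"dy":0,"dz":-1,"rx":0,"ry":0,"rz":0},{"fingers":0,"dx":0,"dy":0,"dz":-1,"rx":0,"ry":0,"rz":0},{"fingers":0,"dx":0,"dy":0,"dz":-1,"rx":0,"ry":0,"rz":0},{"fingers":0,"dx":0,"dy":0,"dz":-1,"rx":0,"ry":0,"rz":0},{"fingers":0,"dx":0,"dy":0,"dz":0,"rx":0,"ry":0,"rz":0}])

```text
time: 28.55
ee_pos: [0.5537, -0.3851, 0.3021]
eef_rot: [0.218, 3.129, -0.007]
force: [0.9, 0.0, 1.0]
finger_gap: 0.998
```

Run:
```python
from h import *
plan(.5527,-.3843,.3,np.arctan2(ex[1],ex[0]))
im,d=grab_frame('scene');save('s20',im,1.4)
o=get_obs();im,d=grab_frame('wrist');save('w20',im,1.4);K,T=cam2w('wrist',o);P=cloud(d,K,T)
m=np.zeros(d.shape,bool);m[150:260,255:320]=1;m&=(P[...,2]>.155)&(P[...,2]<.18)
n,l,st,ce=cv2.connectedComponentsWithStats(m.astype(np.uint8))
for i in range(1,n):
  if st[i,4]>100:
    q=P[l==i];print('tool top',np.median(q,0),cv2.minAreaRect((q[:,:2]*1000).astype(np.float32)))
im,d=grab_frame('top');K,T=cam2w('top');P=cloud(d,K,T)
r=rd(P);z=P[...,2];m=(r[...,1]>-.16)&(r[...,1]<-.02)&(z>.05)&(z<.12)&(r[...,0]<-.155)&(r[...,0]>-.27)
print('tray',np.percentile(r[m][:,0],[0.5,2,5]))
```

```text
t 28.55 pos [ 0.5537 -0.3851  0.3021] q [-0.8   0.41  0.66  1.81 -0.   -0.66] gap 0.998 F [0.9 0.  1. ]
shift in tool now [0.04 0.03 0.08] in target frame [0.04 0.03 0.09] turn [-0.04  0.06 -0.05]
tool top [ 0.55059967 -0.3828896   0.16810782] ((551.8799438476562, -383.1274108886719), (23.402294158935547, 23.817420959472656), 82.13064575195312)
tray [-0.24327385 -0.24196848 -0.23922619]
```

View pics/s20.png

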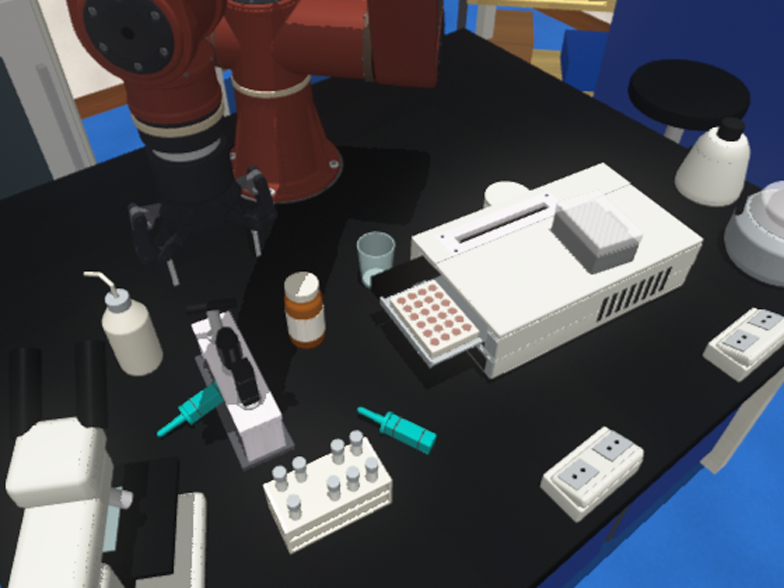

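View pics/w20.png

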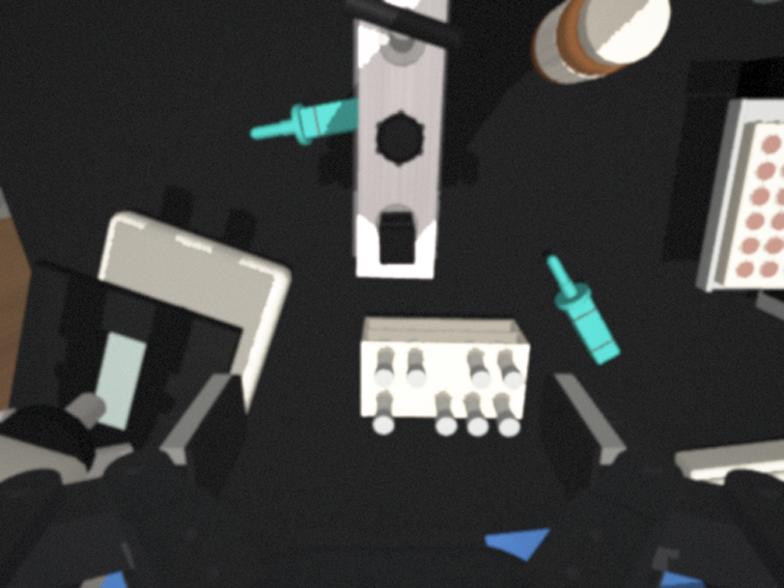

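The rod hangs upright in its own hole: its top is at (0.552, -0.383, 0.168), against (0.551, -0.383, 0.168) at the start. The tray is out, the bottle is upright and the gripper is clear. Handing in.

```bash
python3 -c "
from station import hand_in
print(hand_in())"
```

```text
the job is handed in; nothing more can be done
None
```

The tray is out to its stop and the eject rod is back in its own hole. I handed the job in at about 28.7 s of the 70 s allowed; `hand_in` gives no verdict.

- **Bottle:** I moved it to about (0.44, -0.22), well clear of the tray's path. It shows upright in the last scene picture; I did not measure its tilt or height by numbers.
- **Socket:** I took the square-handled rod from the end hole and slid its nose from the slot's rear. It dropped in at about x = 30 mm. I judged this by feel: the spring load vanished, and a 5 N drag followed when I pulled.
- **Tray:** I drew it out until the force rose to 11 N and the front edge stopped moving. The edge measures about -243 mm against -244 mm nominal, so about 119 mm of travel. That reading did not change after I lifted the rod out.
- **Rod:** Its handle top is within 1 mm of where it started, at the same height, and it hangs upright.
- **Everything else:** The gripper is open and clear at z = 0.30 m, and the bystanders look unmoved in the last picture. Both turquoise look-alikes toppled early in the run without my touching them.

None of my last checks failed. The only disagreement was about 2 mm between the camera's estimate of the hole and the rod's axis before I put it back, which is within the hole's clearance.

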